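# Check-weigh a power module on a sprung hook scale

## Task

Pick up the red power module by its black grip tab and hang it by its steel bail in the hook of the sprung scale, easing the weight on slowly until the spring carries all of it, so that the scale arm neither jerks when you let go nor is dragged down near its bottom stop. Leave it hanging free, untouched, for about three seconds so that it comes to rest, then take the tab again, lift the module slowly off the hook and set it gently, upright, in the blue tray, with the scale arm back at the top and the board stack, screw bin and fan left where they are.

Things in the scene. Friction and masses are not known exactly. Their poses are not given: they have to be found in the camera images.
- module_tab (a point): centre of the black grip tab on top of the loose red power module: tab 22 (x) x 10 (y, the thickness to pinch) x 48 (z) mm, upright, 127 mm above the module's underside. The module stands on the bench at the start. Its mass is hidden and varies several-fold from one module to the next (always under 0.6 kg); its centre of mass is straight below the tab
- module_bail (a point): underside of the peak of the module's steel bail, 29 mm below module_tab, same axes. The bail (6 mm wire) stands in the module's y-z plane: legs at y = -27 and +27 mm, crossbar a shallow inverted V, 6 mm lower at the legs. Open window below this point: 53 mm high, 48 mm wide. The hook passes through it along the module's x, from either side
- module: the module, origin at the centre of its underside, z up: red finned block 55 x 60 x 45 mm (x, y, z), the bail over it and the tab on the bail, 151 mm high in all
- hook_seat (a point): seat of the scale's hook: top of the steel wire (6 mm) in its dip, 250 mm above the bench unloaded; moves down with the arm. The arm lies along this point's x: the free upturned tip on the -x side ends 28 mm out, its top 16 mm above the seat; on the +x side the wire rises to 16 mm above the seat at 22 mm, then runs level to the carriage 121 mm out. Nothing is above the hook; z is up
- hook_tip (a point): top of the hook's free upturned tip, same axes as hook_seat. The bail is threaded over it from the -x side with the bail's peak over 16 mm above the seat (30 mm is a good height: the block then still clears the wire below by 16 mm), module x along the arm, then lowered into the dip
- hook (a joint): downward travel of the sprung hook arm in m: 0 unloaded at the top stop, 0.135 at the bottom stop. Spring about 50 N/m (a hanging weight of W newtons settles at about W/50 - 0.003 m), lightly damped. A delicate scale: keep the arm's speed under 0.06 m/s, its travel under 0.128 m and the force on the hook under 10 N at all times
- scale: the whole fixed scale, origin on the bench 140 mm along +x from hook_seat, same axes: white column 56 mm wide and 341 mm high, its face 4 mm beyond the origin, on a grey foot plate 14 mm thick that starts 45 mm before the origin on the hook's side, 140 mm wide
- tray: fixed blue open tray, 140 x 120 x 30 mm (x, y, z), walls and floor 4 to 5 mm, origin at the centre of its underside on the bench
- boards: bystander, loose stack of green circuit boards 90 x 70 x 56 mm, origin at its underside centre
- screw_bin: bystander, loose yellow bin of screws 80 x 80 x 35 mm, origin at its underside centre
- fan: bystander, loose black cooling fan lying flat 92 x 92 x 25 mm, origin at its underside centre
There are look-alikes about, which are no part of the job. Of the things like the module, leave any that is green, orange or turquoise; of the rest the smaller one is meant.

How it is judged:
By the outcome, as a careful person would: the job done as asked, in the order asked, and still so for the second after the job is handed in, with the robot touching nothing.
It also fails if it takes over 72 s, if anything falls off the work surface, if the arm or the gripper's body presses on something with over 40 N, if the wrist force passes 120 N, or if a joint passes its speed limit or range.

## Robot

A 7-joint arm with a two-finger parallel gripper is mounted at the origin on the work surface. World frame = base frame: x ahead of the robot, y to its left, z up, the work surface at z = 0. Lengths are in m, angles in degrees, forces in N, time in s.
With the tool pointing down it reaches from about 0.425 to 0.975 m from the base axis. Payload 16.7 kg.
Tool frame: the origin (TCP) lies at the very end of the fingers, on their centre line; the grasp point (between the pads) lies 19 mm behind it; z points along the fingers, y is the direction in which the jaws open and shut (so a half turn about z gives the same grasp; the last joint's range is limited). The gripper opens to 85 mm and grips with 20 to 120 N. Pads are 22 mm wide; open, the fingers measure 114 mm over their backs; the gripper's body (76 mm by 85 mm) begins 54 mm behind the grasp point. The pads swing forward as they close: fully open they stand 13 mm farther back than shut.
Start: joints at [-77.894, 24.414, 4.234, 92.017, -1.954, 63.644, -3.845], TCP at [0.238, 0.632, 0.231] pointing down, gripper open.
Joint ranges: [-163.25, 163.25], [-28.42, 122.38], [-70.27, 78.77], [12.13, 141.07], [-58.53, 238.53], [9.26, 117.41], [-156.51, 156.51]. Speed limits (degrees/s): [108.29, 108.29, 136.94, 136.94, 172.46, 172.46, 172.46].

## Interface

Orientations are given as a 3x3 rotation matrix whose columns are the frame's x, y, z axes.
In Python, from station import observe, read_camera, job_done gives the robot as it stands.
- The arm moves only by the tool jog_arm, never from a script. Its argument "moves" is a list of rows, each an object with "gripper": the opening, from 0 (shut) to 1 (fully open); "xyz": the shift along the tool's x, y, z in m, a list of three; "yaw": the turn about the tool's z in degrees. In form: [{"gripper": gripper, "xyz": [x, y, z], "yaw": yaw}, ...]. A call has 1 to 8 rows; each row is the pose to reach, as a shift and turn from the pose measured when the call began, along the tool's axes at that moment; what a row does not reach only later rows make up. A row lasts 1/10 s, in which the tool goes at most 50 mm and 8.59 degrees, less where a joint would pass 70% of its speed; a pose out of reach is approached as far as the arm can. A call with a gripper value outside its range is refused whole. The fingers move at their own pace and stop on an object; "force" is the grip in N (left out, the last holds). Time passes only in rows, so rows that repeat a pose let the fingers close. It gives the time, the measured TCP pose, the force and the opening at its end, in the units of the state.
- observe(): the state, without advancing time (a new reading comes with each control period).
- read_camera(name): name is "scene" or "top"; returns a dict with "image" (400x640x3 uint8, red, green, blue), "vfov" (degrees; the focal length in pixels is half the picture's height over the tangent of half this angle, whatever the lens; pixels are square), "cx", "cy" (the principal point, pixels), "k1" (the pictures are not rectified: a ray, as slopes to the right and down, at radius r is drawn at 1 + k1 r^2 times it, then the intrinsics apply), "view" (4x4, takes a point from world to camera coordinates). Camera axes: x right, y down, z forward; pixel columns grow to the right and rows downward; lengths in m; the calibration is good to about 2 mm. A picture is of the moment at which its call begins. There is no depth.
- job_done(): hands the job in, once; it reports no verdict.
The state is a dict: "clock": time; "qpos": joint angles; "qd": joint speeds; "effort": joint torques, N m; "ee_pos": TCP position; "ee_rot": TCP orientation; "ft_force": force on the tool from outside, world axes, zero at the start; "wrist_torque": the same for the moment, N m; "finger_gap": finger opening in m.
Only numpy, scipy, OpenCV 4.12 (cv2) and the standard library are available. Lean on these libraries where they do the work, as an engineer would, in place of code of your own. Each camera call takes 0.05 s, during which the arm holds its last target.

## Working session

There is one attempt and no reset: what is moved stays moved. The work goes in short steps, Python scripts to look and compute and a tool call to move; the robot and the scene stay as the last step left them, time stands still between calls to the robot, and variables do not carry over. Pictures are saved under pics/ and viewed, and the job is handed in when it is done.

Besides the shell and the picture viewer there is one more tool, called after "Emit:" as name(argument=value, ...), one argument or row to a line, values as JSON. jog_arm: Moves the arm, as the interface text tells. Its arguments: {"type":"object","properties":{"moves":{"type":"array"},"force":{"type":"number"}},"required":["moves"]}

```bash
ls; mkdir -p pics; cat > h.py <<'E'
import numpy as np, cv2, json, pickle
def snap(station, name, out):
    c=station.read_camera(name); cv2.imwrite(out,c["image"][:,:,::-1]); pickle.dump(c,open(f"{name}.pkl","wb")); return c
def K(c):
    f=c["image"].shape[0]/2/np.tan(np.radians(c["vfov"])/2); return f
def proj(c,P):
    P=np.atleast_2d(P); V=np.array(c["view"]); q=P@V[:3,:3].T+V[:3,3]
    s=q[:,:2]/q[:,2:]; r2=(s**2).sum(1,keepdims=True); s=s*(1+c["k1"]*r2)
    return s*K(c)+[c["cx"],c["cy"]]
def ray(c,uv):
    f=K(c); d=(np.array(uv,float)-[c["cx"],c["cy"]])/f; s=d.copy()
    for _ in range(30): s=d/(1+c["k1"]*(s@s))
    V=np.array(c["view"]); R=V[:3,:3]; o=-R.T@V[:3,3]; v=R.T@np.array([s[0],s[1],1]); return o,v/np.linalg.norm(v)
def onz(c,uv,z):
    o,v=ray(c,uv); return o+v*(z-o[2])/v[2]
def tri(c1,u1,c2,u2):
    o1,a=ray(c1,u1);o2,b=ray(c2,u2)
    t=np.linalg.lstsq(np.c_[a,-b],o2-o1,rcond=None)[0]; p,q=o1+a*t[0],o2+b*t[1]
    return (p+q)/2,np.linalg.norm(p-q)
def load(n): return pickle.load(open(f"{n}.pkl","rb"))
E
python3 - <<'E'
import station,h
from station import observe
for n in("scene","top"):
    c=h.snap(station,n,f"pics/{n}0.png"); print(n,c["vfov"],c["cx"],c["cy"],c["k1"],c["view"])
print(observe())
E
```

```text
pics
scene 47.91025071484346 313.71349545261427 200.530622000746 0.04481360509993954 [[ 0.3023625   0.95312102 -0.01171497 -0.14914007]
 [ 0.8307393  -0.26952539 -0.48706086 -0.40825336]
 [-0.46738543  0.13753685 -0.87328946  1.59094908]
 [ 0.          0.          0.          1.        ]]
top 45.59958409712058 313.6789371949282 196.37794819435905 0.018246982137794996 [[ 0.11775369 -0.99303424  0.00413188 -0.07572669]
 [-0.97178    -0.11608779 -0.20534668  0.5582671 ]
 [ 0.20439595  0.02016505 -0.97868057  1.56378727]
 [ 0.          0.          0.          1.        ]]
{'clock': 0.1, 'qpos': array([-77.89178233,  24.44741226,   4.23150878,  92.04816394,
        -1.95492007,  63.64487916,  -3.84519716]), 'qd': array([-0.06894187, -0.08815742, -0.06399465, -0.09771755,  0.00477936,
       -0.01486626,  0.05865204]), 'effort': array([ 1.10536916e-02, -9.51538754e+01,  3.77268657e+00, -4.64407039e+01,
        1.96243403e-02,  6.43890511e-03, -1.59726108e-05]), 'ee_pos': array([0.23819561, 0.63117498, 0.23066815]), 'ee_rot': array([[-9.35586207e-01,  3.53098175e-01, -3.56842857e-04],
       [ 3.53098349e-01,  9.35585518e-01, -1.13745688e-03],
       [-6.77769405e-05, -1.19018960e-03, -9.99999289e-01]]), 'ft_force': array([0.26518114, 0.62664838, 0.46219387]), 'wrist_torque': array([ 0.02664338,  0.01876503, -0.03771852]), 'finger_gap': 0.08537779315204966}
```

View pics/scene0.png

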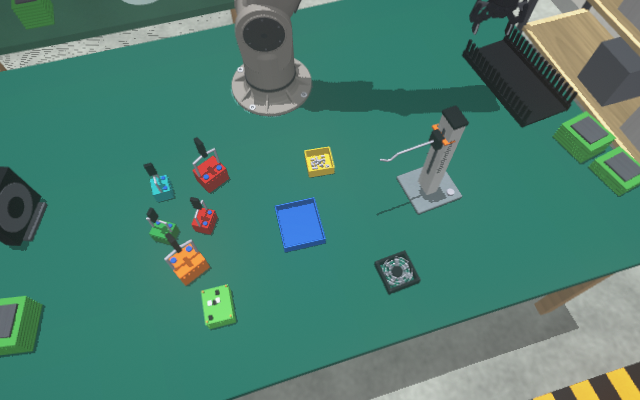

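View pics/top0.png

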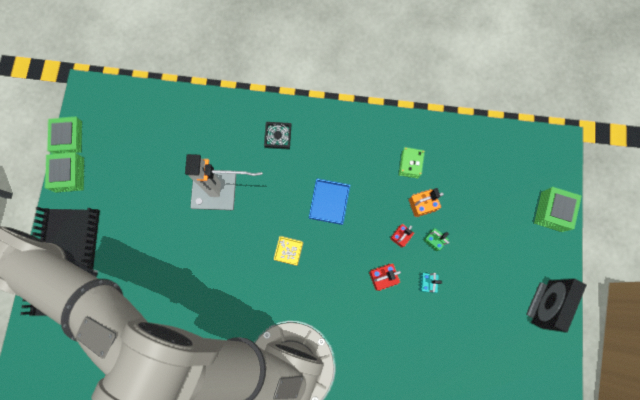

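The scene view shows a small red module near (204,219) and a larger red one near (210,170), with the tray at (300,225) and the hook tip near (383,160). I'll zoom in next.

```bash
python3 - <<'E'
import cv2,h,numpy as np
s=h.load("scene")["image"][:,:,::-1]; t=h.load("top")["image"][:,:,::-1]
def cr(im,x,y,w,hh,k): return cv2.resize(im[y:y+hh,x:x+w],None,fx=k,fy=k,interpolation=cv2.INTER_CUBIC)
a=cr(s,175,180,50,75,8);b=cr(t,380,215,50,75,8)[:, :]
cv2.imwrite("pics/mod.png",np.hstack([a[:600,:400],b[:600,:400]]))
a=cr(s,370,100,100,75,8)
cv2.imwrite("pics/hooks.png",a)
cv2.imwrite("pics/hookt.png",cr(t,180,145,100,75,8))
c=h.load("scene");d=h.load("top")
for n,u,v in(("redsmall",(204,224),(402,238)),("redbig",(211,178),(385,280))):
    print(n,h.onz(c,u,.02),h.onz(d,v,.02))
# hook tip rough
print(h.tri(c,(382,160),d,(261,174)))
print(h.tri(c,(195,203),d,(413,236)))
E
```

```text
redsmall [ 0.47847141 -0.32778874  0.02      ] [ 0.46240665 -0.32621303  0.02      ]
redbig [ 0.33003241 -0.27778529  0.02      ] [ 0.31418112 -0.28062763  0.02      ]
(array([0.57172768, 0.15408599, 0.25776474]), np.float64(0.004120028233913453))
(array([ 0.45988914, -0.33568552,  0.11634828]), np.float64(0.016524798452603698))
```

View pics/mod.png

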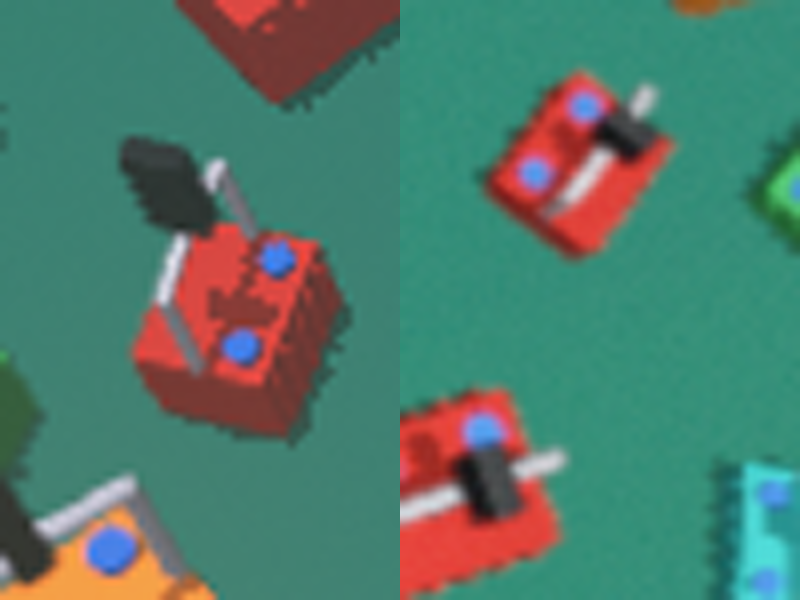

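View pics/hooks.png

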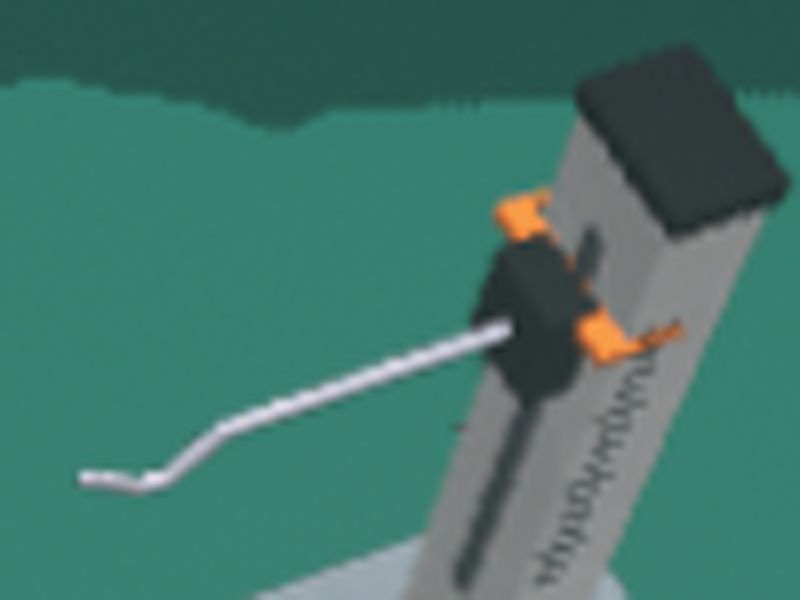

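View pics/hookt.png

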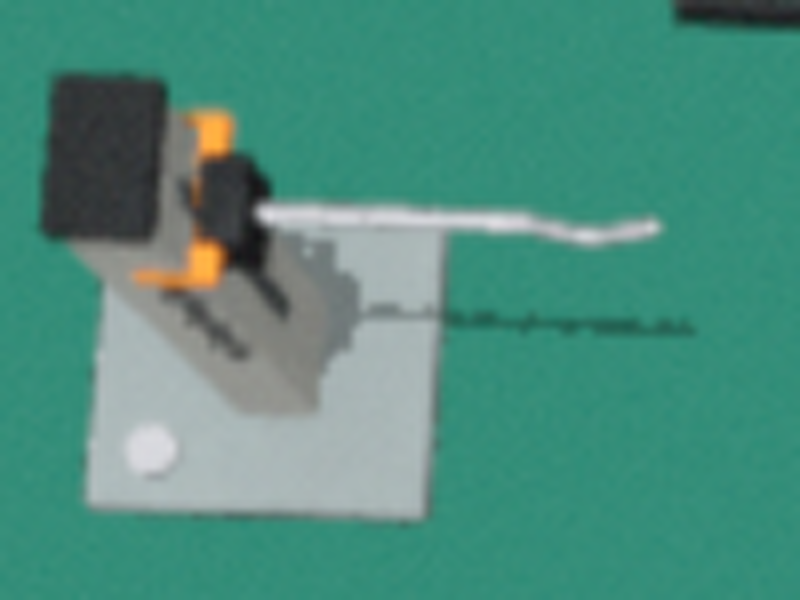

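```bash
python3 - <<'E'
import cv2,h,numpy as np
c=h.load("scene");d=h.load("top")
S=lambda x,y:(175+x/8-.44,180+y/8-.44)
T=lambda x,y:(380+(x-400)/8-.44,215+y/8-.44)
np.set_printoptions(precision=4,suppress=True)
print("tab",h.tri(c,S(167,187),d,T(628,133)))
p={}
for n,u in dict(L=(135,355),F=(268,383),R=(322,240)).items(): p[n]=h.onz(c,S(*u),.045);print("scene",n,p[n])
print(np.linalg.norm(p['L']-p['F']),np.linalg.norm(p['F']-p['R']),"ctr",(p['L']+p['R'])/2)
q={}
for n,u in dict(T=(580,72),L=(488,183),B=(590,245),R=(675,143)).items(): q[n]=h.onz(d,T(*u),.045);print("top",n,q[n])
print([np.linalg.norm(q[a]-q[b]) for a,b in("TL","LB","BR","RT")],"ctr",sum(q.values())/4)
# masks for red small contour
for nm,cam in(("scene",c),("top",d)):
    hsv=cv2.cvtColor(cam["image"],cv2.COLOR_RGB2HSV)
    m=((hsv[...,0]<6)|(hsv[...,0]>174))&(hsv[...,1]>120)&(hsv[...,2]>170)
    n,l,st,ce=cv2.connectedComponentsWithStats(m.astype(np.uint8))
    print(nm,[(st[i].tolist(),ce[i]) for i in range(1,n) if st[i][4]>40])
# tray rims
for nm,cam in(("scene",c),("top",d)):
    hsv=cv2.cvtColor(cam["image"],cv2.COLOR_RGB2HSV)
    m=(abs(hsv[...,0].astype(int)-110)<10)&(hsv[...,1]>140)&(hsv[...,2]>80)
    n,l,st,ce=cv2.connectedComponentsWithStats(m.astype(np.uint8))
    i=1+st[1:,4].argmax(); k=cv2.minAreaRect(np.argwhere(l==i)[:,::-1].astype(np.float32)); box=cv2.boxPoints(k)
    P=np.array([h.onz(cam,b,.03 if nm=="top" else .03) for b in box]); print("tray",nm,box.tolist(),P,P.mean(0),np.linalg.norm(P-np.roll(P,1,0),axis=1))
# hook: image points
HS=lambda x,y:(370+x/8-.44,100+y/8-.44)
HT=lambda x,y:(180+x/8-.44,145+y/8-.44)
print("tip",h.tri(c,HS(84,478),d,HT(655,228)))
print("seat",h.tri(c,HS(150,488),d,HT(593,238)))
print("bend",h.tri(c,HS(225,430),d,HT(525,220)))
print("carr",h.tri(c,HS(500,330),d,HT(262,213)))
for u in((90,505),(428,518),(448,225),(98,280)): print("foot",h.onz(d,HT(*u),.014))
E
```

```text
tab (array([ 0.4708, -0.3243,  0.131 ]), np.float64(4.643199235727647e-06))
scene L [ 0.4812 -0.3585  0.045 ]
scene F [ 0.5065 -0.3159  0.045 ]
scene R [ 0.4562 -0.2865  0.045 ]
0.04949981233466192 0.0583591787599584 ctr [ 0.4687 -0.3225  0.045 ]
top T [ 0.508  -0.3181  0.045 ]
top L [ 0.4562 -0.2834  0.045 ]
top B [ 0.4352 -0.3281  0.045 ]
top R [ 0.4825 -0.3604  0.045 ]
[np.float64(0.06238113138913945), np.float64(0.04945699382108437), np.float64(0.05726548231305664), np.float64(0.04935535468468983)] ctr [ 0.4705 -0.3225  0.045 ]
scene [([198, 156, 21, 20, 176], array([207.0284, 164.7443])), ([200, 164, 26, 19, 96], array([212.75  , 174.1667])), ([197, 208, 9, 16, 76], array([200.8026, 214.3553])), ([202, 210, 12, 18, 53], array([208.4528, 218.9245]))]
top [([392, 224, 12, 16, 50], array([397.84, 232.2 ])), ([399, 233, 15, 13, 69], array([405.4928, 239.5942])), ([371, 264, 25, 14, 98], array([382.102 , 269.6429])), ([375, 275, 25, 15, 177], array([386.1073, 282.7966]))]
tray scene [[273.8133850097656, 205.17880249023438], [315.6090393066406, 195.67977905273438], [326.2671813964844,
[... 270 characters left out ...]
8222656], [315.51202392578125, 178.1840057373047], [349.656005859375, 184.3920135498047], [342.3759765625, 224.43202209472656]] [[ 0.4908  0.0009  0.03  ]
 [ 0.6345 -0.0074  0.03  ]
 [ 0.6265 -0.1282  0.03  ]
 [ 0.4833 -0.1179  0.03  ]] [ 0.5588 -0.0631  0.03  ] [0.119  0.1439 0.1211 0.1436]
tip (array([0.5725, 0.1502, 0.2642]), np.float64(0.00026404415977893467))
seat (array([0.5707, 0.1756, 0.2446]), np.float64(0.00037248672116601254))
bend (array([0.5696, 0.1985, 0.2646]), np.float64(0.0009490762516186628))
carr (array([0.5606, 0.2961, 0.2636]), np.float64(0.002089828062240577))
foot [0.4819 0.4113 0.014 ]
foot [0.4936 0.2648 0.014 ]
foot [0.6248 0.2761 0.014 ]
foot [0.5817 0.425  0.014 ]
```

The small red module's block measures about 50–57 × 57–62 mm, so it is the target. Centre is about (0.4706, -0.323), with its y axis at about 148.5°. The tab triangulates at z 0.131, and the hook tip, bend and seat heights all agree with the given sizes.

```bash
cat >> h.py <<'E'
def rel(o,xyz,yaw=None):
    R=np.array(o["ee_rot"]); d=R.T@(np.array(xyz)-o["ee_pos"])
    a=np.degrees(np.arctan2(R[1,1],R[0,1]))
    w=None if yaw is None else -((yaw-a+90)%180-90)
    print("pos",np.round(o["ee_pos"],4),"ytool",round(a,2),"clock",o["clock"],"shift",np.round(d,4),"yaw",w, "q7",o["qpos"][6],"gap",o["finger_gap"],"F",np.round(o["ft_force"],2))
E
python3 - <<'E'
import cv2,h,numpy as np
from station import observe
np.set_printoptions(precision=4,suppress=True)
c=h.load("scene");d=h.load("top")
for n,u in dict(green=(437,239),orange=(425,202),turq=(430,283),big=(385,277),boards=(411,162)).items(): print(n,h.onz(d,u,.05))
# tab/bail tops
print("bigtab",h.tri(c,(199,147),d,(391.5,274)))
S=lambda x,y:(175+x/8-.44,180+y/8-.44)
T=lambda x,y:(380+(x-400)/8-.44,215+y/8-.44)
a=h.tri(c,S(218,165),d,T(648,97));b=h.tri(c,S(165,295),d,T(550,212));print("bail corners",a,b)
a=h.onz(c,S(218,165),.095);b=h.onz(c,S(165,297),.095);print(a,b,(a+b)/2)
a=h.onz(d,T(648,97),.095);b=h.onz(d,T(550,212),.095);print(a,b,(a+b)/2)
o=observe(); h.rel(o,(.45,.12,.40),None)
E
```

```text
green [ 0.4688 -0.438   0.05  ]
orange [ 0.5906 -0.3891  0.05  ]
turq [ 0.3206 -0.4244  0.05  ]
big [ 0.3224 -0.2754  0.05  ]
boards [ 0.7265 -0.3309  0.05  ]
bigtab (array([ 0.3266, -0.2766,  0.1754]), np.float64(0.0012380770255270316))
bail corners (array([ 0.4824, -0.3146,  0.1583]), np.float64(0.022395345089170928)) (array([ 0.4498, -0.3307,  0.0223]), np.float64(0.03277175074655291))
[ 0.4452 -0.3106  0.095 ] [ 0.4907 -0.3374  0.095 ] [ 0.468 -0.324  0.095]
[ 0.4923 -0.338   0.095 ] [ 0.4403 -0.3019  0.095 ] [ 0.4663 -0.32    0.095 ]
pos [0.2382 0.6312 0.2307] ytool 69.32 clock 0.1 shift [-0.3787 -0.4037 -0.1688] yaw None q7 -3.845197158234812 gap 0.08537779315204966 F [0.27 0.63 0.46]
```

Emit:
jog_arm(
  moves=[
    {"gripper":1,"xyz":[-0.03,-0.033,-0.02],"yaw":4},
    {"gripper":0.8,"xyz":[-0.06,-0.064,-0.04],"yaw":10},
    {"gripper":0.8,"xyz":[-0.091,-0.097,-0.06],"yaw":17},
    {"gripper":0.7,"xyz":[-0.121,-0.129,-0.08],"yaw":24},
    {"gripper":0.6,"xyz":[-0.152,-0.162,-0.1],"yaw":31},
    {"gripper":0.6,"xyz":[-0.182,-0.194,-0.12],"yaw":38},
    {"gripper":0.6,"xyz":[-0.212,-0.226,-0.14],"yaw":45},
    {"gripper":0.6,"xyz":[-0.243,-0.258,-0.15],"yaw":52},
  ],
)

```text
clock: 0.9
ee_pos: [0.3751, 0.3026, 0.3825]
ee_rot: [[-0.293, 0.956, 0.0], [0.956, 0.293, 0.0], [0.0, 0.001, -1.0]]
ft_force: [0.6, -0.7, 0.2]
finger_gap: 0.0507
```

```bash
python3 - <<'E'
import h
from station import observe
o=observe(); h.rel(o,(.455,.08,.38),-32);h.rel(o,(.47,-.323,.25),-32)
E
```

```text
pos [0.3751 0.3026 0.3825] ytool 17.04 clock 0.9 shift [-0.2362  0.0112  0.0024] yaw 49.04430721539029 q7 -29.8157675504887 gap 0.0507430867959081 F [ 0.61 -0.66  0.19]
pos [0.3751 0.3026 0.3825] ytool 17.04 clock 0.9 shift [-0.626  -0.0927  0.1322] yaw 49.04430721539029 q7 -29.8157675504887 gap 0.0507430867959081 F [ 0.61 -0.66  0.19]
```

Emit:
jog_arm(
  moves=[
    {"gripper":0.6,"xyz":[-0.047,0.003,0],"yaw":6},
    {"gripper":0.6,"xyz":[-0.094,0.005,0],"yaw":12},
    {"gripper":0.6,"xyz":[-0.141,0.007,0],"yaw":19},
    {"gripper":0.6,"xyz":[-0.188,0.009,0],"yaw":26},
    {"gripper":0.6,"xyz":[-0.236,0.01,0.002],"yaw":33},
    {"gripper":0.6,"xyz":[-0.284,-0.002,0.004],"yaw":39},
    {"gripper":0.6,"xyz":[-0.332,-0.015,0.006],"yaw":44},
    {"gripper":0.6,"xyz":[-0.38,-0.027,0.01],"yaw":49},
  ],
)

```text
clock: 1.7
ee_pos: [0.4601, -0.0708, 0.3723]
ee_rot: [[0.532, 0.846, 0.001], [0.846, -0.532, 0.001], [0.001, 0.0, -1.0]]
ft_force: [1.4, 0.4, -0.3]
finger_gap: 0.0514
```

```bash
python3 - <<'E'
import h
from station import observe
o=observe(); h.rel(o,(.47,-.323,.20),-32)
E
```

```text
pos [ 0.4601 -0.0708  0.3723] ytool -32.17 clock 1.7 shift [-0.2085  0.1426  0.1721] yaw -0.1676138250807071 q7 -34.814002970687596 gap 0.05141006386310967 F [ 1.43  0.36 -0.3 ]
```

Emit:
jog_arm(
  moves=[
    {"gripper":0.6,"xyz":[-0.033,0.023,0.02],"yaw":0},
    {"gripper":0.6,"xyz":[-0.066,0.045,0.045],"yaw":0},
    {"gripper":0.6,"xyz":[-0.099,0.068,0.07],"yaw":0},
    {"gripper":0.6,"xyz":[-0.132,0.09,0.095],"yaw":0},
    {"gripper":0.6,"xyz":[-0.165,0.113,0.12],"yaw":0},
    {"gripper":0.6,"xyz":[-0.198,0.136,0.145],"yaw":0},
    {"gripper":0.6,"xyz":[-0.209,0.143,0.165],"yaw":0},
    {"gripper":0.6,"xyz":[-0.209,0.143,0.172],"yaw":0},
  ],
)

```text
clock: 2.5
ee_pos: [0.4683, -0.3256, 0.1979]
ee_rot: [[0.535, 0.845, -0.003], [0.845, -0.535, 0.001], [-0.001, -0.003, -1.0]]
ft_force: [0.5, -0.3, 0.4]
finger_gap: 0.0514
```

```bash
python3 - <<'E'
import h,station,cv2
from station import observe
o=observe(); h.rel(o,(.47,-.323,.115),-32)
for n,x,y in(("scene",160,150),("top",360,190)):
    c=h.snap(station,n,f"pics/{n}1.png")
    cv2.imwrite(f"pics/{n}1c.png",cv2.resize(c["image"][y:y+100,x:x+100,::-1],None,fx=6,fy=6,interpolation=cv2.INTER_CUBIC))
    print(n,h.proj(c,o["ee_pos"]))
E
```

```text
pos [ 0.4683 -0.3256  0.1979] ytool -32.38 clock 2.5 shift [0.0032 0.0003 0.0829] yaw -0.375703375759997 q7 17.562854000409114 gap 0.0513800649511647 F [ 0.47 -0.29  0.41]
scene [[188.41928058 189.63219446]]
top [[412.74715508 229.1301234 ]]
```

View pics/scene1c.png

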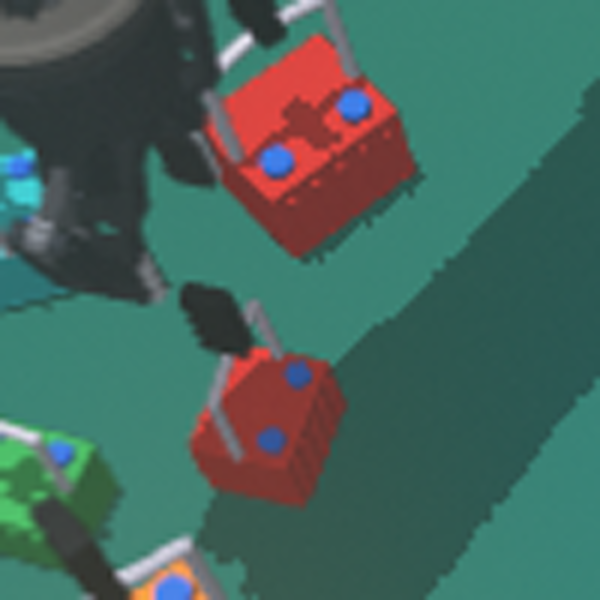

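View pics/top1c.png

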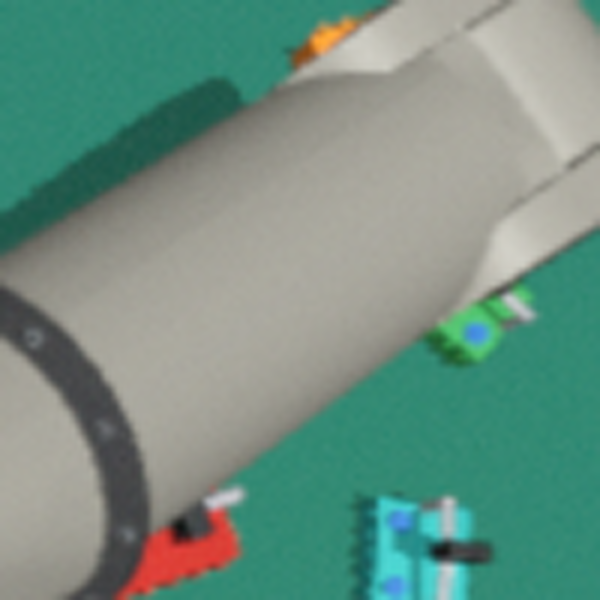

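Fingers straddle the small module's tab line (tab at crop (215,318), finger ends either side of projected TCP (170,238)). Descending and closing.

Emit:
jog_arm(
  moves=[
    {"gripper":0.6,"xyz":[0.002,0,0.02],"yaw":0},
    {"gripper":0.6,"xyz":[0.003,0,0.045],"yaw":0},
    {"gripper":0.6,"xyz":[0.003,0,0.065],"yaw":0},
    {"gripper":0.6,"xyz":[0.003,0,0.078],"yaw":0},
    {"gripper":0.6,"xyz":[0.003,0,0.083],"yaw":0},
    {"gripper":0.6,"xyz":[0.003,0,0.083],"yaw":0},
  ],
)

```text
clock: 3.2
ee_pos: [0.4712, -0.3202, 0.1166]
ee_rot: [[0.532, 0.846, -0.001], [0.846, -0.532, 0.002], [0.001, -0.002, -1.0]]
ft_force: [-0.4, 0.5, 0.3]
finger_gap: 0.051
```

Emit:
jog_arm(
  moves=[
    {"gripper":0.3,"xyz":[0,0,0],"yaw":0},
    {"gripper":0.2,"xyz":[0,0,0],"yaw":0},
    {"gripper":0.1,"xyz":[0,0,0],"yaw":0},
    {"gripper":0.0,"xyz":[0,0,0],"yaw":0},
    {"gripper":0.0,"xyz":[0,0,0],"yaw":0},
  ],
  force=50,
)

```text
clock: 3.7
ee_pos: [0.4717, -0.3205, 0.1173]
ee_rot: [[0.532, 0.846, 0.0], [0.846, -0.532, 0.001], [0.001, -0.001, -1.0]]
ft_force: [-0.5, 0.8, 8.1]
finger_gap: 0.0094
```

```bash
python3 - <<'E'
import h,station
from station import observe
o=observe(); h.rel(o,(.47,-.323,.115),-32); print(o["wrist_torque"])
E
```

```text
pos [ 0.4717 -0.3205  0.1173] ytool -32.17 clock 3.7 shift [-0.003  -0.0001  0.0023] yaw -0.17275688579891835 q7 22.291491082368033 gap 0.00937097355081481 F [-0.53  0.84  8.1 ]
[0.22137619 0.08095106 0.06440961]
```

Emit:
jog_arm(
  moves=[
    {"gripper":0,"xyz":[0,0,-0.005],"yaw":0},
    {"gripper":0,"xyz":[0,0,-0.015],"yaw":0},
    {"gripper":0,"xyz":[0,0,-0.035],"yaw":0},
    {"gripper":0,"xyz":[0,0,-0.065],"yaw":0},
    {"gripper":0,"xyz":[0,0,-0.1],"yaw":0},
    {"gripper":0,"xyz":[0,0,-0.135],"yaw":0},
    {"gripper":0,"xyz":[0,0,-0.165],"yaw":0},
    {"gripper":0,"xyz":[0,0,-0.18],"yaw":0},
  ],
)

```text
clock: 4.5
ee_pos: [0.4718, -0.3214, 0.3001]
ee_rot: [[0.533, 0.846, 0.003], [0.846, -0.533, 0.001], [0.002, 0.002, -1.0]]
ft_force: [-0.5, -0.5, -3.9]
finger_gap: 0.0094
```

```bash
python3 - <<'E'
import h,station
from station import observe
o=observe(); h.rel(o,(.579,.077,.30),4.8); h.rel(o,(.48,-.20,.30),4.8);print(o["wrist_torque"])
E
```

```text
pos [ 0.4718 -0.3214  0.3001] ytool -32.2 clock 4.5 shift [ 0.3942 -0.1217  0.0008] yaw -37.00269351581855 q7 11.718517746839423 gap 0.009402995282814141 F [-0.46 -0.45 -3.85]
pos [ 0.4718 -0.3214  0.3001] ytool -32.2 clock 4.5 shift [ 0.1071 -0.0578  0.0003] yaw -37.00269351581855 q7 11.718517746839423 gap 0.009402995282814141 F [-0.46 -0.45 -3.85]
[-0.04158177 -0.00225344 -0.01797353]
```

Emit:
jog_arm(
  moves=[
    {"gripper":0,"xyz":[0.02,-0.006,0],"yaw":-3},
    {"gripper":0,"xyz":[0.055,-0.017,0],"yaw":-8},
    {"gripper":0,"xyz":[0.1,-0.031,0],"yaw":-13},
    {"gripper":0,"xyz":[0.145,-0.045,0],"yaw":-18},
    {"gripper":0,"xyz":[0.19,-0.059,0],"yaw":-23},
    {"gripper":0,"xyz":[0.235,-0.073,0],"yaw":-28},
    {"gripper":0,"xyz":[0.28,-0.086,0],"yaw":-33},
    {"gripper":0,"xyz":[0.315,-0.097,0],"yaw":-37},
  ],
)

```text
clock: 5.3
ee_pos: [0.5576, 0.0, 0.3002]
ee_rot: [[-0.089, 0.996, 0.002], [0.996, 0.089, 0.001], [0.001, 0.002, -1.0]]
ft_force: [1.4, -0.6, -4.5]
finger_gap: 0.0093
```

```bash
python3 - <<'E'
import h,station
from station import observe
o=observe(); h.rel(o,(.579,.077,.30),4.8)
E
```

```text
pos [0.5576 0.     0.3002] ytool 5.11 clock 5.3 shift [0.0748 0.0282 0.0004] yaw 0.31439713184177265 q7 8.182616369423409 gap 0.009308951305737724 F [ 1.4  -0.63 -4.54]
```

Emit:
jog_arm(
  moves=[
    {"gripper":0,"xyz":[0.025,0.009,0],"yaw":0},
    {"gripper":0,"xyz":[0.05,0.018,0],"yaw":0},
    {"gripper":0,"xyz":[0.068,0.025,0],"yaw":0},
    {"gripper":0,"xyz":[0.075,0.028,0],"yaw":0},
    {"gripper":0,"xyz":[0.075,0.028,0],"yaw":0},
    {"gripper":0,"xyz":[0.075,0.028,0],"yaw":0},
  ],
)

```text
clock: 5.9
ee_pos: [0.5786, 0.0757, 0.3003]
ee_rot: [[-0.088, 0.996, 0.002], [0.996, 0.088, 0.001], [0.001, 0.002, -1.0]]
ft_force: [-0.2, -0.5, -3.8]
finger_gap: 0.0095
```

```bash
python3 - <<'E'
import h,station,cv2,numpy as np
from station import observe
for n,x,y in(("scene",310,80),("top",200,110)):
    c=h.snap(station,n,f"pics/{n}2.png")
    cv2.imwrite(f"pics/{n}2c.png",cv2.resize(c["image"][y:y+130,x:x+130,::-1],None,fx=4.6,fy=4.6,interpolation=cv2.INTER_CUBIC))
    o=observe(); print(n,h.proj(c,o["ee_pos"]))
h.rel(o,(.579,.077,.30),4.8); print(o["wrist_torque"])
E
```

```text
scene [[353.47559286 160.7873273 ]]
top [[285.78016354 170.84934558]]
pos [0.5786 0.0756 0.3005] ytool 5.0 clock 6.0 shift [0.0013 0.0005 0.0005] yaw 0.2040704509682172 q7 2.1207137061403416 gap 0.009276734649947166 F [-0.45 -0.4  -4.48]
[-0.03213582 -0.03665732 -0.00196645]
```

View pics/scene2c.png

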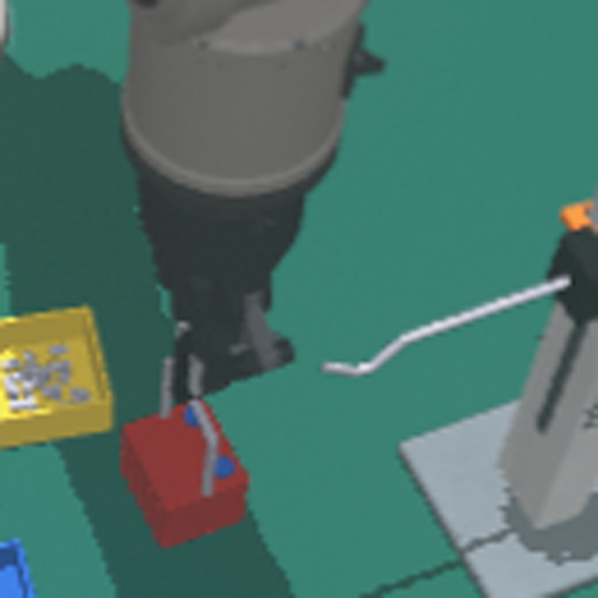

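View pics/top2c.png

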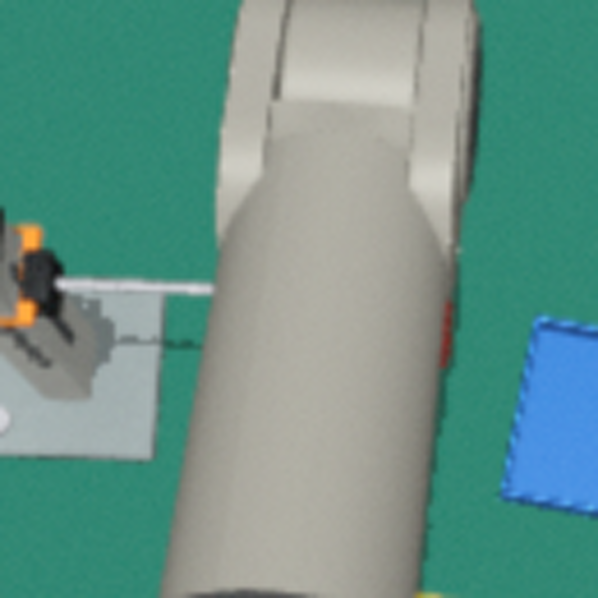

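```bash
python3 - <<'E'
import h,numpy as np
np.set_printoptions(precision=4,suppress=True)
c=h.load("scene");C=lambda x,y:(310+x/4.6-.4,80+y/4.6-.4)
a=h.onz(c,C(166,547),.1832);b=h.onz(c,C(244,522),.1832);print(a,b,b-a)
l=h.onz(c,C(121,452),.2282);r=h.onz(c,C(246,480),.2282);print(l,r,(l+r)/2)
hx=np.array([-.0837,.9965]);hy=np.array([-.9965,-.0837]);T=np.array([.5786,.0756])
for z in(.1832,.2282):
  for sx in(-1,1):
    for sy in(-1,1): 
      P=T+hx*sx*.0275+hy*sy*.03; u=h.proj(c,[*P,z])[0]; print(z,sx,sy,P,((u-[310,80])+.4)*4.6)
for n,x,z in(("tip",-.028,.266),("seat",0,.25),("bend",.022,.266),("carr",.121,.266)):
    P=np.array([.5705,.1765])+hx*x;u=h.proj(c,[*P,z])[0]; print(n,((u-[310,80])+.4)*4.6)
E
```

```text
[0.6093 0.0514 0.1832] [0.6076 0.0982 0.1832] [-0.0017  0.0469  0.    ]
[0.5688 0.0373 0.2282] [0.6066 0.0958 0.2282] [0.5877 0.0666 0.2282]
0.1832 -1 -1 [0.6108 0.0507] [165.7989 549.5649]
0.1832 -1 1 [0.551  0.0457] [122.2598 464.8951]
0.1832 1 -1 [0.6062 0.1055] [255.2809 516.4636]
0.1832 1 1 [0.5464 0.1005] [210.0225 433.2156]
0.2282 -1 -1 [0.6108 0.0507] [170.0087 508.5452]
0.2282 -1 1 [0.551  0.0457] [124.8747 421.9264]
0.2282 1 -1 [0.6062 0.1055] [262.6021 474.6187]
0.2282 1 1 [0.5464 0.1005] [215.633  389.5014]
tip [322.2562 366.016 ]
seat [365.1135 366.0722]
bend [405.714  336.0593]
carr [567.7418 277.8629]
```

Emit:
jog_arm(
  moves=[
    {"gripper":0,"xyz":[0.012,0,0],"yaw":0},
    {"gripper":0,"xyz":[0.03,0,0],"yaw":0},
    {"gripper":0,"xyz":[0.05,0.001,0],"yaw":0},
    {"gripper":0,"xyz":[0.07,0.001,0],"yaw":0},
    {"gripper":0,"xyz":[0.087,0.001,0],"yaw":0},
    {"gripper":0,"xyz":[0.097,0.001,0],"yaw":0},
    {"gripper":0,"xyz":[0.101,0.001,0],"yaw":0},
    {"gripper":0,"xyz":[0.101,0.001,0],"yaw":0},
  ],
)

```text
clock: 6.8
ee_pos: [0.5708, 0.1764, 0.3006]
ee_rot: [[-0.087, 0.996, 0.002], [0.996, 0.087, 0.001], [0.001, 0.002, -1.0]]
ft_force: [0.0, 0.2, -4.2]
finger_gap: 0.0091
```

```bash
python3 - <<'E'
import h,station,cv2,numpy as np
from station import observe
for n,x,y in(("scene",330,80),):
    c=h.snap(station,n,f"pics/{n}3.png")
    cv2.imwrite(f"pics/{n}3c.png",cv2.resize(c["image"][y:y+130,x:x+130,::-1],None,fx=4.6,fy=4.6,interpolation=cv2.INTER_CUBIC))
o=observe()
h.rel(o,(.5705,.1765,.30),4.8); print(o["wrist_torque"])
E
```

```text
pos [0.5709 0.1757 0.3006] ytool 4.97 clock 6.85 shift [ 0.0008 -0.0004  0.0006] yaw 0.16916355070473799 q7 -7.424378752887288 gap 0.00924244890764238 F [-0.43  0.1  -3.67]
[-0.00567558 -0.02360376  0.05291602]
```

View pics/scene3c.png

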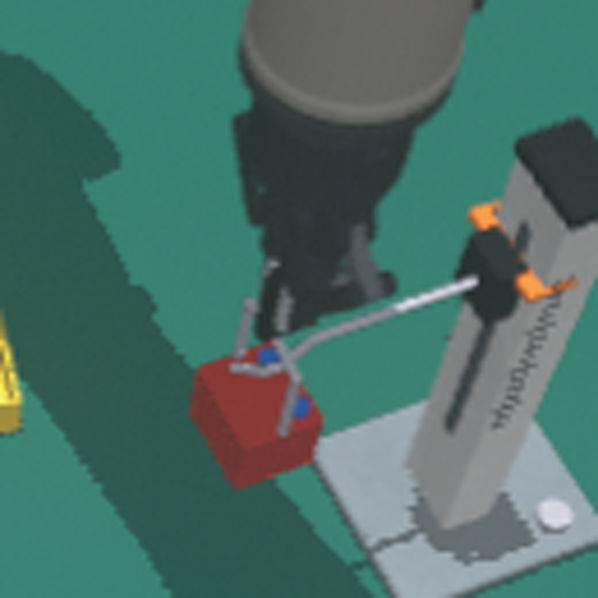

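The wire runs through the bail window (tip at crop (235,367), dip at (265,372)), so it's threaded. I'll average the suspended weight, then lower.

Emit:
jog_arm(
  moves=[
    {"gripper":0,"xyz":[0.001,0,0.003],"yaw":0},
    {"gripper":0,"xyz":[0.001,0,0.008],"yaw":0},
    {"gripper":0,"xyz":[0.001,0,0.013],"yaw":0},
    {"gripper":0,"xyz":[0.001,0,0.017],"yaw":0},
    {"gripper":0,"xyz":[0.001,0,0.02],"yaw":0},
    {"gripper":0,"xyz":[0.001,0,0.022],"yaw":0},
  ],
)

```text
clock: 7.45
ee_pos: [0.5708, 0.1766, 0.2783]
ee_rot: [[-0.087, 0.996, 0.002], [0.996, 0.087, 0.001], [0.001, 0.002, -1.0]]
ft_force: [1.1, 0.0, -4.8]
finger_gap: 0.0094
```

```bash
cat > avg.py <<'E'
import sys,h,station,numpy as np
from station import observe
N=int(sys.argv[1]);L=[];T=[];Z=[]
for i in range(N):
    o=observe();L.append(o["ft_force"]);T.append(o["wrist_torque"]);Z.append(o["ee_pos"]);station.read_camera("scene")
L=np.array(L);print("F",L.mean(0).round(3),"sd",L.std(0).round(2),"T",np.mean(T,0).round(3),"pos",np.mean(Z,0).round(4),o["clock"])
E
python3 avg.py 16
```

```text
F [ 0.059  0.023 -4.067] sd [0.61 0.29 0.54] T [0.023 0.013 0.004] pos [0.5709 0.1767 0.2786] 8.2
```

Emit:
jog_arm(
  moves=[
    {"gripper":0,"xyz":[0,0,0.002],"yaw":0},
    {"gripper":0,"xyz":[0,0,0.005],"yaw":0},
    {"gripper":0,"xyz":[0,0,0.008],"yaw":0},
    {"gripper":0,"xyz":[0,0,0.01],"yaw":0},
    {"gripper":0,"xyz":[0,0,0.012],"yaw":0},
    {"gripper":0,"xyz":[0,0,0.014],"yaw":0},
    {"gripper":0,"xyz":[0,0,0.016],"yaw":0},
    {"gripper":0,"xyz":[0,0,0.018],"yaw":0},
  ],
)

```text
clock: 9.05
ee_pos: [0.571, 0.1768, 0.2606]
ee_rot: [[-0.087, 0.996, 0.002], [0.996, 0.087, 0.001], [0.001, 0.002, -1.0]]
ft_force: [-0.5, 0.5, -2.5]
finger_gap: 0.0092
```

Emit:
jog_arm(
  moves=[
    {"gripper":0,"xyz":[0,0,0.002],"yaw":0},
    {"gripper":0,"xyz":[0,0,0.005],"yaw":0},
    {"gripper":0,"xyz":[0,0,0.008],"yaw":0},
    {"gripper":0,"xyz":[0,0,0.011],"yaw":0},
    {"gripper":0,"xyz":[0,0,0.014],"yaw":0},
    {"gripper":0,"xyz":[0,0,0.017],"yaw":0},
    {"gripper":0,"xyz":[0,0,0.02],"yaw":0},
    {"gripper":0,"xyz":[0,0,0.022],"yaw":0},
  ],
)

```text
clock: 9.85
ee_pos: [0.571, 0.1768, 0.2382]
ee_rot: [[-0.087, 0.996, 0.002], [0.996, 0.087, 0.001], [0.001, 0.002, -1.0]]
ft_force: [-0.3, 0.5, -2.2]
finger_gap: 0.0092
```

```bash
python3 avg.py 8;  python3 - <<'E'
import h,station,cv2,numpy as np
for n,x,y in(("scene",330,80),):
    c=h.snap(station,n,f"pics/{n}4.png")
    cv2.imwrite(f"pics/{n}4c.png",cv2.resize(c["image"][y:y+130,x:x+130,::-1],None,fx=4.6,fy=4.6,interpolation=cv2.INTER_CUBIC))
E
```

```text
F [-0.619  0.579 -2.316] sd [0.38 0.55 0.31] T [0.04  0.1   0.012] pos [0.571  0.1768 0.2384] 10.2
```

View pics/scene4c.png

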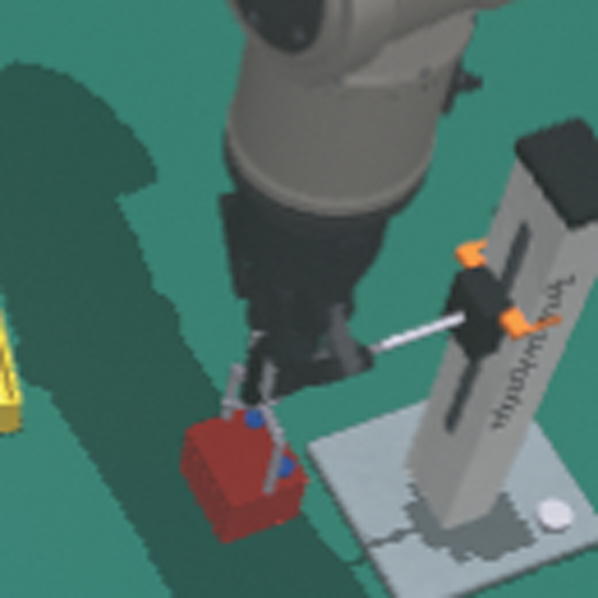

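Seated: the carriage has dropped with the bail, and 1.75 N at 31 mm of travel fits 50 N/m. Small side forces suggest about 2 mm of offset, so I'll ease that out while lowering.

Emit:
jog_arm(
  moves=[
    {"gripper":0,"xyz":[0,0,0.002],"yaw":0},
    {"gripper":0,"xyz":[0,0,0.005],"yaw":0},
    {"gripper":0,"xyz":[0.001,-0.001,0.008],"yaw":0},
    {"gripper":0,"xyz":[0.001,-0.001,0.011],"yaw":0},
    {"gripper":0,"xyz":[0.002,-0.002,0.014],"yaw":0},
    {"gripper":0,"xyz":[0.002,-0.002,0.017],"yaw":0},
    {"gripper":0,"xyz":[0.002,-0.002,0.02],"yaw":0},
    {"gripper":0,"xyz":[0.002,-0.002,0.022],"yaw":0},
  ],
)

```text
clock: 11.1
ee_pos: [0.5687, 0.1788, 0.2163]
ee_rot: [[-0.087, 0.996, 0.002], [0.996, 0.087, 0.001], [0.001, 0.002, -1.0]]
ft_force: [-1.4, 2.6, -0.1]
finger_gap: 0.0093
```

```bash
python3 avg.py 8
```

```text
F [-2.1    2.611 -1.3  ] sd [0.68 0.25 0.61] T [ 0.59   0.573 -0.023] pos [0.5687 0.1788 0.2165] 11.45
```

Emit:
jog_arm(
  moves=[
    {"gripper":0,"xyz":[-0.001,0.001,0],"yaw":0},
    {"gripper":0,"xyz":[-0.002,0.002,0],"yaw":0},
    {"gripper":0,"xyz":[-0.003,0.003,0],"yaw":0},
    {"gripper":0,"xyz":[-0.003,0.003,0],"yaw":0},
  ],
)

```text
clock: 11.9
ee_pos: [0.5726, 0.1766, 0.217]
ee_rot: [[-0.087, 0.996, 0.003], [0.996, 0.087, 0.002], [0.002, 0.004, -1.0]]
ft_force: [0.3, 5.1, -1.0]
finger_gap: 0.0092
```

```bash
python3 avg.py 8
```

```text
F [ 1.228  5.088 -1.08 ] sd [0.69 0.35 0.3 ] T [ 1.157 -0.206  0.03 ] pos [0.5727 0.1765 0.217 ] 12.25
```

```bash
python3 - <<'E'
import h,station,cv2,numpy as np
c=h.snap(station,"scene","pics/scene5.png"); y,x=130,355
cv2.imwrite("pics/scene5c.png",cv2.resize(c["image"][y:y+75,x:x+100,::-1],None,fx=8,fy=8,interpolation=cv2.INTER_CUBIC))
d=h.snap(station,"top","pics/top5.png")
hx=np.array([-.0837,.9965])
from station import observe
o=observe();print(o["ee_pos"],o["ft_force"],o["ee_rot"])
for n,xx,z in(("tip",-.028,.216),("seat",0,.2),("bend",.022,.216),("carr",.121,.216)):
    P=np.array([.5705,.1765])+hx*xx;print(n,[((h.proj(c,[*P,z+e])[0]-[x,y])*8).round() for e in (0,-.003)])
E
```

```text
[0.57270042 0.17647325 0.21705394] [ 0.95140868  5.1547751  -2.17368877] [[-0.08707389  0.99619497  0.00370283]
 [ 0.99620059  0.08706726  0.00191622]
 [ 0.00158654  0.00385561 -0.99999131]]
tip [array([179., 322.]), array([178., 327.])]
seat [array([251., 321.]), array([250., 326.])]
bend [array([319., 271.]), array([317., 276.])]
carr [array([590., 173.]), array([588., 178.])]
```

View pics/scene5c.png

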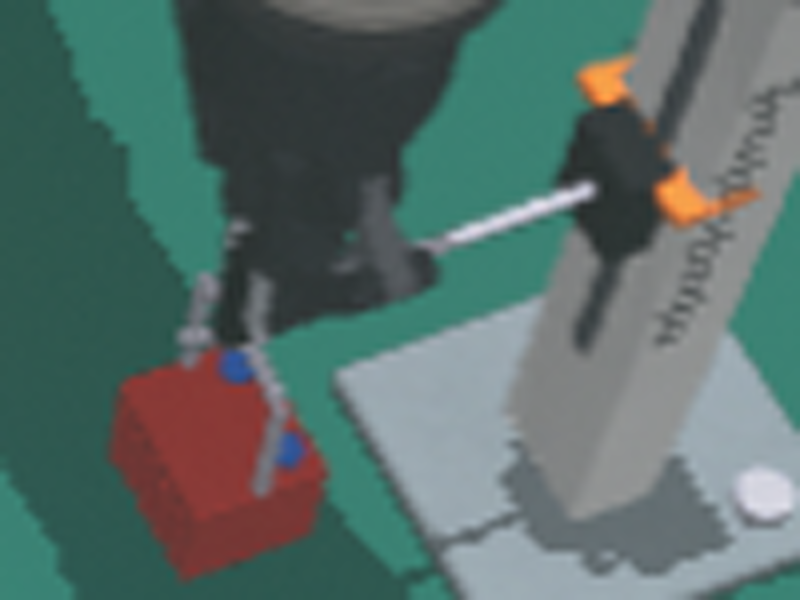

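View pics/top5.png

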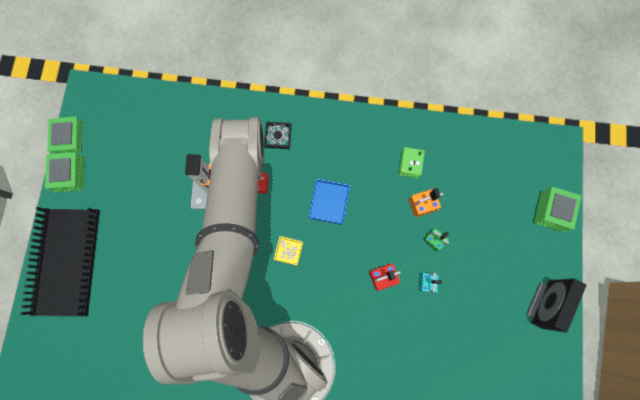

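```bash
python3 - <<'E'
import h,numpy as np
np.set_printoptions(precision=4,suppress=True)
c=h.load("scene");q=lambda a,b:(355+a/8-.44,130+b/8-.44)
for p in((435,265),(400,300),(275,335),(235,345)):
    print(p,[h.onz(c,q(*p),z) for z in(.217,.24)])
P=np.array([.5727,.1765]);X=np.array([-.087,.996]);Y=np.array([.996,.087])
for a,b,z in((.011,.015,.217),(-.011,.015,.217),(.011,.005,.217),(0,0,.217),(0,0,.198),(0,.027,.192),(0,-.027,.192)):
    print(a,b,z,((h.proj(c,[*(P+a*X+b*Y),z])[0]-[355,130]+.44)*8).round())
E
```

```text
(435, 265) [array([0.577 , 0.2338, 0.217 ]), array([0.59  , 0.2239, 0.24  ])]
(400, 300) [array([0.5859, 0.2178, 0.217 ]), array([0.5988, 0.2083, 0.24  ])]
(275, 335) [array([0.5859, 0.1749, 0.217 ]), array([0.5988, 0.1663, 0.24  ])]
(235, 345) [array([0.5855, 0.1614, 0.217 ]), array([0.5983, 0.1531, 0.24  ])]
0.011 0.015 0.217 [316. 326.]
-0.011 0.015 0.217 [255. 348.]
0.011 0.005 0.217 [302. 301.]
0 0 0.217 [264. 301.]
0 0 0.198 [256. 333.]
0 0.027 0.192 [292. 408.]
0 -0.027 0.192 [217. 280.]
```

Observed bail corners (282,410) and (207,278) lie about 3 mm toward −y from where a centred grip would put them, so the bail rides the tip-side slope. I'll rise to unload, recentre and lower again.

Emit:
jog_arm(
  moves=[
    {"gripper":0,"xyz":[0.001,0,-0.002],"yaw":0},
    {"gripper":0,"xyz":[0.002,-0.001,-0.005],"yaw":0},
    {"gripper":0,"xyz":[0.003,-0.001,-0.009],"yaw":0},
    {"gripper":0,"xyz":[0.003,-0.002,-0.013],"yaw":0},
    {"gripper":0,"xyz":[0.003,-0.002,-0.017],"yaw":0},
    {"gripper":0,"xyz":[0.003,-0.002,-0.021],"yaw":0},
    {"gripper":0,"xyz":[0.003,-0.002,-0.025],"yaw":0},
    {"gripper":0,"xyz":[0.003,-0.002,-0.027],"yaw":0},
  ],
)

```text
clock: 13.2
ee_pos: [0.5703, 0.1793, 0.2445]
ee_rot: [[-0.087, 0.996, 0.004], [0.996, 0.087, 0.002], [0.002, 0.004, -1.0]]
ft_force: [-0.5, 1.5, -2.9]
finger_gap: 0.0091
```

```bash
python3 avg.py 5
```

```text
F [ 0.135  1.99  -2.181] sd [0.49 0.34 0.6 ] T [0.46 0.02 0.02] pos [0.5704 0.1793 0.2443] 13.4
```

Emit:
jog_arm(
  moves=[
    {"gripper":0,"xyz":[0,0,-0.002],"yaw":0},
    {"gripper":0,"xyz":[0,0,-0.005],"yaw":0},
    {"gripper":0,"xyz":[0,0,-0.009],"yaw":0},
    {"gripper":0,"xyz":[0,0,-0.013],"yaw":0},
    {"gripper":0,"xyz":[0,0,-0.016],"yaw":0},
    {"gripper":0,"xyz":[0,0,-0.018],"yaw":0},
  ],
)

```text
clock: 14.05
ee_pos: [0.5703, 0.1792, 0.2623]
ee_rot: [[-0.087, 0.996, 0.004], [0.996, 0.087, 0.002], [0.002, 0.004, -1.0]]
ft_force: [-0.2, 1.9, -3.0]
finger_gap: 0.0091
```

```bash
python3 avg.py 6
```

```text
F [ 0.419  1.508 -3.389] sd [0.54 0.28 0.4 ] T [ 0.408 -0.015  0.001] pos [0.5702 0.1792 0.2621] 14.3
```

Emit:
jog_arm(
  moves=[
    {"gripper":0,"xyz":[0,0,-0.003],"yaw":0},
    {"gripper":0,"xyz":[0,0,-0.007],"yaw":0},
    {"gripper":0,"xyz":[0,0,-0.011],"yaw":0},
    {"gripper":0,"xyz":[0,0,-0.014],"yaw":0},
    {"gripper":0,"xyz":[0,0,-0.015],"yaw":0},
  ],
)

```text
clock: 14.85
ee_pos: [0.5703, 0.179, 0.2772]
ee_rot: [[-0.087, 0.996, 0.004], [0.996, 0.087, 0.002], [0.002, 0.004, -1.0]]
ft_force: [0.3, -0.0, -4.0]
finger_gap: 0.0094
```

```bash
python3 avg.py 6;python3 - <<'E'
import h,station,cv2,numpy as np
from station import observe
c=h.snap(station,"scene","pics/scene6.png"); y,x=110,355
cv2.imwrite("pics/scene6c.png",cv2.resize(c["image"][y:y+75,x:x+100,::-1],None,fx=8,fy=8,interpolation=cv2.INTER_CUBIC))
o=observe();P=o["ee_pos"];X=o["ee_rot"][:,0];Y=o["ee_rot"][:,1];Z=np.array([0,0,1])
for n,a,b,z in(("bailnear",0,.027,-.025),("bailfar",0,-.027,-.025),("bot",-.0275,.03,-.117),("botr",.0275,.03,-.117),("top",-.0275,.03,-.072),("topr",.0275,.03,-.072),("farl",-.0275,-.03,-.072)):
    print(n,((h.proj(c,P+a*X+b*Y+z*Z)[0]-[x,y]+.44)*8).round())
hx=np.array([-.0837,.9965])
for n,xx,z in(("tip",-.028,.263),("seat",0,.247),("bend",.022,.263),("carr",.121,.263)):
    p=np.array([.5705,.1765])+hx*xx;print(n,((h.proj(c,[*p,z])[0]-[x,y]+.44)*8).round())
E
```

```text
F [ 0.192  0.027 -4.079] sd [0.38 0.43 0.4 ] T [ 0.001  0.006 -0.01 ] pos [0.5701 0.1791 0.2769] 15.1
bailnear [324. 457.]
bailfar [244. 326.]
bot [213. 645.]
botr [361. 590.]
top [229. 574.]
topr [383. 517.]
farl [146. 430.]
tip [200. 402.]
seat [274. 402.]
bend [344. 350.]
carr [626. 249.]
```

View pics/scene6c.png

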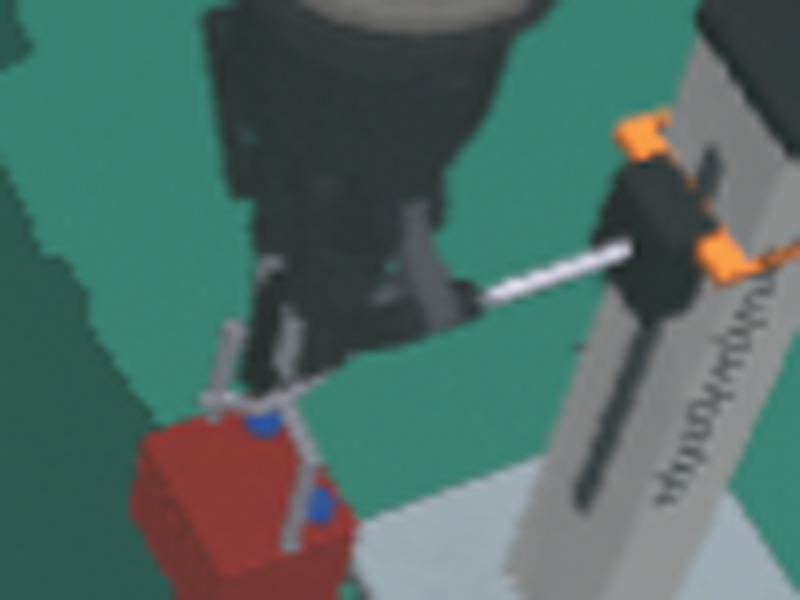

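Bail corners at (312,457) and (232,325) sit ~4 mm toward −y of the TCP prediction; the tip end at (204,400) puts the seat about 2.5 mm further +y than the bail. Shifting +2.5 mm and lowering again.

Emit:
jog_arm(
  moves=[
    {"gripper":0,"xyz":[0.002,0,0.001],"yaw":0},
    {"gripper":0,"xyz":[0.003,0,0.004],"yaw":0},
    {"gripper":0,"xyz":[0.003,0,0.007],"yaw":0},
    {"gripper":0,"xyz":[0.003,0,0.009],"yaw":0},
    {"gripper":0,"xyz":[0.003,0,0.012],"yaw":0},
    {"gripper":0,"xyz":[0.003,0,0.015],"yaw":0},
    {"gripper":0,"xyz":[0.003,0,0.018],"yaw":0},
    {"gripper":0,"xyz":[0.003,0,0.02],"yaw":0},
  ],
)

```text
clock: 16.0
ee_pos: [0.5698, 0.1821, 0.2563]
ee_rot: [[-0.087, 0.996, 0.003], [0.996, 0.087, 0.001], [0.001, 0.003, -1.0]]
ft_force: [0.1, -0.0, -3.6]
finger_gap: 0.0092
```

```bash
python3 avg.py 6
```

```text
F [-0.207 -0.432 -3.375] sd [0.53 0.39 0.4 ] T [-0.05   0.046  0.01 ] pos [0.5698 0.1821 0.2564] 16.25
```

Emit:
jog_arm(
  moves=[
    {"gripper":0,"xyz":[0,0,0.002],"yaw":0},
    {"gripper":0,"xyz":[0,0,0.005],"yaw":0},
    {"gripper":0,"xyz":[0,0,0.008],"yaw":0},
    {"gripper":0,"xyz":[0,0,0.011],"yaw":0},
    {"gripper":0,"xyz":[0,0,0.014],"yaw":0},
    {"gripper":0,"xyz":[0,0,0.016],"yaw":0},
  ],
)

```text
clock: 16.9
ee_pos: [0.5699, 0.1821, 0.2404]
ee_rot: [[-0.087, 0.996, 0.003], [0.996, 0.087, 0.001], [0.001, 0.003, -1.0]]
ft_force: [-0.2, -0.1, -2.3]
finger_gap: 0.0094
```

```bash
python3 avg.py 6
```

```text
F [ 0.063 -0.509 -2.496] sd [0.51 0.49 0.73] T [-0.083  0.033  0.011] pos [0.5699 0.1821 0.2405] 17.15
```

Emit:
jog_arm(
  moves=[
    {"gripper":0,"xyz":[0,0,0.002],"yaw":0},
    {"gripper":0,"xyz":[0,0,0.005],"yaw":0},
    {"gripper":0,"xyz":[-0.0005,0,0.008],"yaw":0},
    {"gripper":0,"xyz":[-0.0005,0,0.011],"yaw":0},
    {"gripper":0,"xyz":[-0.0005,0,0.014],"yaw":0},
    {"gripper":0,"xyz":[-0.0005,0,0.017],"yaw":0},
    {"gripper":0,"xyz":[-0.0005,0,0.02],"yaw":0},
    {"gripper":0,"xyz":[-0.0005,0,0.022],"yaw":0},
  ],
)

```text
clock: 18.0
ee_pos: [0.5701, 0.1816, 0.2185]
ee_rot: [[-0.087, 0.996, 0.003], [0.996, 0.087, 0.002], [0.001, 0.003, -1.0]]
ft_force: [-0.9, -1.5, -0.8]
finger_gap: 0.0093
```

Emit:
jog_arm(
  moves=[
    {"gripper":0,"xyz":[0,0,0.002],"yaw":0},
    {"gripper":0,"xyz":[0,0,0.005],"yaw":0},
    {"gripper":0,"xyz":[0,0,0.008],"yaw":0},
    {"gripper":0,"xyz":[0,0,0.011],"yaw":0},
    {"gripper":0,"xyz":[0,0,0.014],"yaw":0},
    {"gripper":0,"xyz":[0,0,0.016],"yaw":0},
    {"gripper":0,"xyz":[0,0,0.017],"yaw":0},
    {"gripper":0,"xyz":[0,0,0.018],"yaw":0},
  ],
)

```text
clock: 18.8
ee_pos: [0.5702, 0.1816, 0.2005]
ee_rot: [[-0.087, 0.996, 0.003], [0.996, 0.087, 0.002], [0.001, 0.003, -1.0]]
ft_force: [-0.1, -1.3, 0.2]
finger_gap: 0.009
```

```bash
python3 avg.py 14
```

```text
F [-0.572 -1.225 -0.53 ] sd [0.36 0.43 0.45] T [-0.285  0.113 -0.009] pos [0.5701 0.1816 0.2006] 19.45
```

Emit:
jog_arm(
  moves=[
    {"gripper":0,"xyz":[-0.0005,0,0.002],"yaw":0},
    {"gripper":0,"xyz":[-0.001,0,0.004],"yaw":0},
    {"gripper":0,"xyz":[-0.001,0,0.006],"yaw":0},
    {"gripper":0,"xyz":[-0.001,0,0.008],"yaw":0},
    {"gripper":0,"xyz":[-0.001,0,0.009],"yaw":0},
    {"gripper":0,"xyz":[-0.001,0,0.0095],"yaw":0},
  ],
)

```text
clock: 20.1
ee_pos: [0.5703, 0.1808, 0.1909]
ee_rot: [[-0.087, 0.996, 0.003], [0.996, 0.087, 0.002], [0.001, 0.003, -1.0]]
ft_force: [0.4, 1.1, -0.0]
finger_gap: 0.0095
```

```bash
python3 avg.py 20
```

```text
F [ 0.175  1.923 -0.074] sd [0.44 0.59 0.54] T [ 0.481 -0.019 -0.003] pos [0.5703 0.1807 0.1911] 21.05
```

Vertical force is now near zero (−0.07 N, zero expected at z≈0.190). I'll trim the side force before release.

Emit:
jog_arm(
  moves=[
    {"gripper":0,"xyz":[0.0003,0,0.0005],"yaw":0},
    {"gripper":0,"xyz":[0.0006,0,0.001],"yaw":0},
    {"gripper":0,"xyz":[0.0006,0,0.001],"yaw":0},
  ],
)

```text
clock: 21.4
ee_pos: [0.5702, 0.1809, 0.19]
ee_rot: [[-0.087, 0.996, 0.003], [0.996, 0.087, 0.001], [0.001, 0.003, -1.0]]
ft_force: [0.0, -0.7, -0.1]
finger_gap: 0.0095
```

```bash
python3 avg.py 14
```

```text
F [ 0.305 -1.688  0.022] sd [0.47 0.59 0.43] T [-0.336 -0.094 -0.02 ] pos [0.5702 0.1811 0.19  ] 22.05
```

Emit:
jog_arm(
  moves=[
    {"gripper":0,"xyz":[-0.0003,0,0],"yaw":0},
    {"gripper":0,"xyz":[-0.0003,0,0],"yaw":0},
  ],
)

```text
clock: 22.3
ee_pos: [0.5702, 0.181, 0.1901]
ee_rot: [[-0.087, 0.996, 0.003], [0.996, 0.087, 0.002], [0.001, 0.003, -1.0]]
ft_force: [0.3, -1.3, -0.2]
finger_gap: 0.0091
```

```bash
python3 avg.py 12
```

```text
F [ 0.236 -0.262  0.152] sd [0.37 0.57 0.41] T [-0.082 -0.064  0.014] pos [0.5702 0.181  0.1901] 22.85
```

Emit:
jog_arm(
  moves=[
    {"gripper":0.08,"xyz":[0,0,0],"yaw":0},
    {"gripper":0.1,"xyz":[0,0,0],"yaw":0},
    {"gripper":0.12,"xyz":[0,0,0],"yaw":0},
    {"gripper":0.14,"xyz":[0,0,0],"yaw":0},
    {"gripper":0.18,"xyz":[0,0,0],"yaw":0},
    {"gripper":0.25,"xyz":[0,0,0],"yaw":0},
    {"gripper":0.4,"xyz":[0,0,0],"yaw":0},
    {"gripper":0.55,"xyz":[0,0,0],"yaw":0},
  ],
  force=20,
)

```text
clock: 23.7
ee_pos: [0.5702, 0.1809, 0.19]
ee_rot: [[-0.087, 0.996, 0.003], [0.996, 0.087, 0.002], [0.001, 0.003, -1.0]]
ft_force: [-0.3, -0.3, -0.0]
finger_gap: 0.0463
```

Emit:
jog_arm(
  moves=[
    {"gripper":0.6,"xyz":[0,0,0],"yaw":0},
    {"gripper":0.6,"xyz":[0,0,-0.005],"yaw":0},
    {"gripper":0.6,"xyz":[0,0,-0.015],"yaw":0},
    {"gripper":0.6,"xyz":[0,0,-0.03],"yaw":0},
    {"gripper":0.6,"xyz":[0,0,-0.045],"yaw":0},
    {"gripper":0.6,"xyz":[0,0,-0.06],"yaw":0},
    {"gripper":0.6,"xyz":[0,0,-0.07],"yaw":0},
  ],
)

```text
clock: 24.4
ee_pos: [0.5704, 0.1809, 0.2622]
ee_rot: [[-0.087, 0.996, 0.005], [0.996, 0.087, 0.003], [0.002, 0.005, -1.0]]
ft_force: [-0.1, -0.9, -0.6]
finger_gap: 0.0512
```

```bash
python3 - <<'E'
import h,station,cv2,numpy as np
from station import observe
c=h.snap(station,"scene","pics/scene7.png"); y,x=110,345
cv2.imwrite("pics/scene7c.png",cv2.resize(c["image"][y:y+100,x:x+130,::-1],None,fx=6,fy=6,interpolation=cv2.INTER_CUBIC))
o=observe();print(o["clock"],o["ee_pos"],o["ft_force"],o["finger_gap"])
# motion check over 2 frames
f=[station.read_camera("scene")["image"] for _ in range(6)]
for a in f[1:]: print(np.abs(a[130:215,350:460].astype(int)-f[0][130:215,350:460]).sum(2).__gt__(60).sum())
P=np.array(o["ee_pos"]);P[2]=.1901;X=o["ee_rot"][:,0];Y=o["ee_rot"][:,1];Z=np.array([0,0,1])
for n,a,b,z in(("bailnear",0,.027,-.025),("bailfar",0,-.027,-.025),("topl",-.0275,.03,-.072),("tabtop",0,0,.034),("tabbot",0,0,-.015)):
    print(n,((h.proj(c,P+(a-.0035)*X+b*Y+z*Z)[0]-[x,y]+.44)*6).round())
E
```

```text
24.45 [0.57088984 0.18105237 0.26313603] [0.702269   0.48736509 1.95064317] 0.051377645891707596
8
16
21
27
38
bailnear [272. 454.]
bailfar [216. 360.]
topl [206. 533.]
tabtop [261. 333.]
tabbot [246. 395.]
```

View pics/scene7c.png

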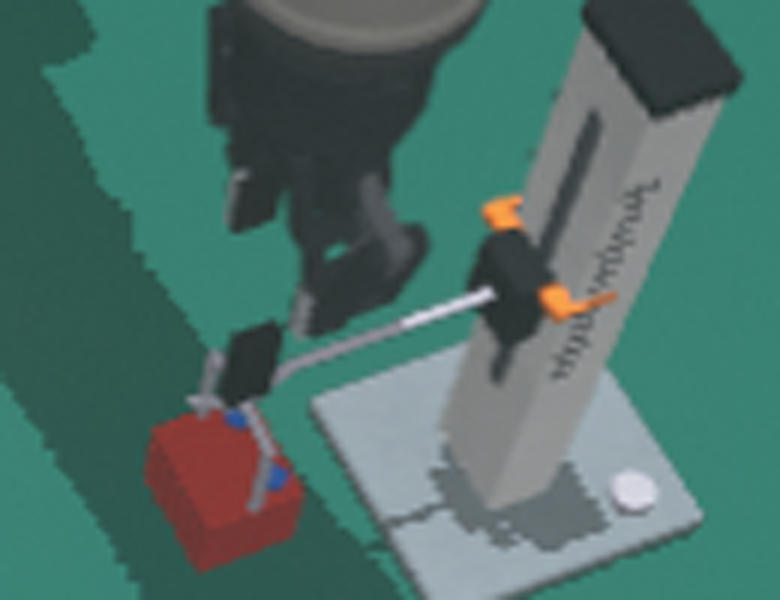

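The module hangs free: tab at crop (250,365), bail near corner (268,455), fingers well clear above. I'll wait it out and check motion.

Emit:
jog_arm(
  moves=[
    {"gripper":0.6,"xyz":[0,0,0],"yaw":0},
    {"gripper":0.6,"xyz":[0,0,0],"yaw":0},
    {"gripper":0.6,"xyz":[0,0,0],"yaw":0},
    {"gripper":0.6,"xyz":[0,0,0],"yaw":0},
    {"gripper":0.6,"xyz":[0,0,0],"yaw":0},
    {"gripper":0.6,"xyz":[0,0,0],"yaw":0},
    {"gripper":0.6,"xyz":[0,0,0],"yaw":0},
    {"gripper":0.6,"xyz":[0,0,0],"yaw":0},
  ],
)

```text
clock: 25.55
ee_pos: [0.5697, 0.1808, 0.2594]
ee_rot: [[-0.087, 0.996, 0.002], [0.996, 0.087, 0.001], [0.001, 0.003, -1.0]]
ft_force: [-0.1, -0.0, 0.1]
finger_gap: 0.0512
```

Emit:
jog_arm(
  moves=[
    {"gripper":0.6,"xyz":[0,0,0],"yaw":0},
    {"gripper":0.6,"xyz":[0,0,0],"yaw":0},
    {"gripper":0.6,"xyz":[0,0,0],"yaw":0},
    {"gripper":0.6,"xyz":[0,0,0],"yaw":0},
    {"gripper":0.6,"xyz":[0,0,0],"yaw":0},
    {"gripper":0.6,"xyz":[0,0,0],"yaw":0},
    {"gripper":0.6,"xyz":[0,0,0],"yaw":0},
    {"gripper":0.6,"xyz":[0,0,0],"yaw":0},
  ],
)

```text
clock: 26.35
ee_pos: [0.5697, 0.1808, 0.2594]
ee_rot: [[-0.087, 0.996, 0.002], [0.996, 0.087, 0.001], [0.001, 0.002, -1.0]]
ft_force: [-0.1, 0.4, 0.5]
finger_gap: 0.0511
```

```bash
python3 - <<'E'
import h,station,cv2,numpy as np
from station import observe
y,x=110,345
f=[]
for i in range(14):
    f.append(station.read_camera("scene"))
# red block centroid & orange centroid per frame
for c in f:
    im=c["image"].astype(int)
    s=im[100:230,340:440]; m=(s[...,0]>100)&(s[...,1]<70)&(s[...,2]<70)
    yy,xx=np.nonzero(m); print(round(xx.mean()+340,2),round(yy.mean()+100,2),m.sum(),end=" | ")
c=h.snap(station,"scene","pics/scene8.png")
cv2.imwrite("pics/scene8c.png",cv2.resize(c["image"][y:y+100,x:x+130,::-1],None,fx=6,fy=6,interpolation=cv2.INTER_CUBIC))
o=observe();print(o["clock"]);h.rel(o,(.5702,.181,.190),5)
E
```

```text
380.61 191.1 409 | 380.61 191.1 409 | 380.58 191.1 408 | 380.61 191.1 409 | 380.6 191.12 407 | 380.56 191.11 409 | 380.58 191.1 408 | 380.58 191.1 408 | 380.61 191.1 409 | 380.61 191.1 409 | 380.58 191.09 410 | 380.61 191.1 409 | 380.58 191.1 408 | 380.58 191.09 410 | 27.1
pos [0.5697 0.1808 0.2594] ytool 4.99 clock 27.1 shift [0.0001 0.0004 0.0694] yaw -0.007594463422719855 q7 -6.487812752918669 gap 0.0513267859891014 F [-0.38  1.02  0.39]
```

View pics/scene8c.png

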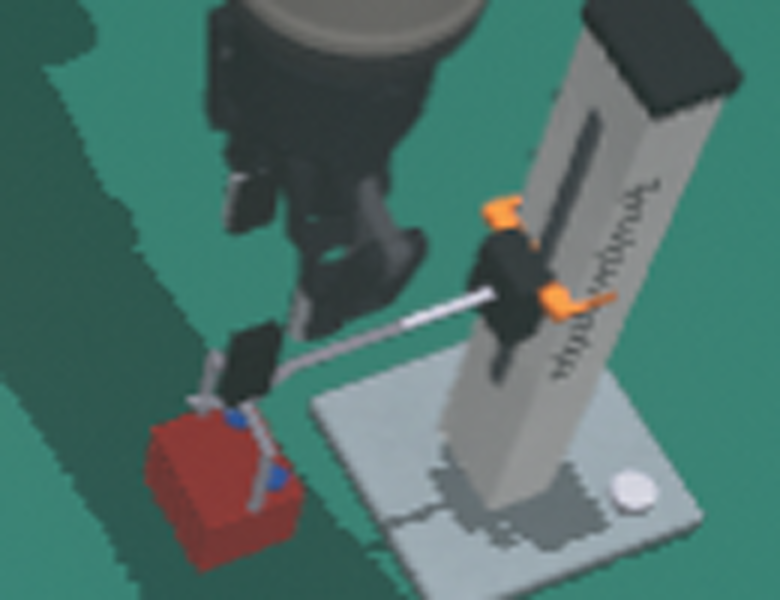

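The module is at rest (block centroid steady within 0.05 px over 0.7 s), and it has hung about 3.8 s. I'll take the tab again.

Emit:
jog_arm(
  moves=[
    {"gripper":0.6,"xyz":[-0.002,0,0.01],"yaw":0},
    {"gripper":0.6,"xyz":[-0.003,0,0.025],"yaw":0},
    {"gripper":0.6,"xyz":[-0.003,0,0.04],"yaw":0},
    {"gripper":0.6,"xyz":[-0.003,0,0.053],"yaw":0},
    {"gripper":0.5,"xyz":[-0.003,0,0.062],"yaw":0},
    {"gripper":0.4,"xyz":[-0.003,0,0.067],"yaw":0},
    {"gripper":0.3,"xyz":[-0.003,0,0.068],"yaw":0},
    {"gripper":0.25,"xyz":[-0.003,0,0.068],"yaw":0},
  ],
)

```text
clock: 27.9
ee_pos: [0.5702, 0.1779, 0.1915]
ee_rot: [[-0.087, 0.996, 0.003], [0.996, 0.087, 0.001], [0.001, 0.003, -1.0]]
ft_force: [0.2, 0.3, 0.0]
finger_gap: 0.0213
```

```bash
python3 - <<'E'
import h,station,cv2,numpy as np
from station import observe
y,x=110,345
c=h.snap(station,"scene","pics/scene9.png")
cv2.imwrite("pics/scene9c.png",cv2.resize(c["image"][y:y+100,x:x+130,::-1],None,fx=6,fy=6,interpolation=cv2.INTER_CUBIC))
o=observe();h.rel(o,(.5702,.178,.190),5)
E
```

```text
pos [0.5703 0.178  0.1918] ytool 4.99 clock 27.95 shift [ 0.     -0.0002  0.0018] yaw -0.007530598989973214 q7 -3.422862237496966 gap 0.021526379340699484 F [ 0.59 -0.64  1.03]
```

View pics/scene9c.png

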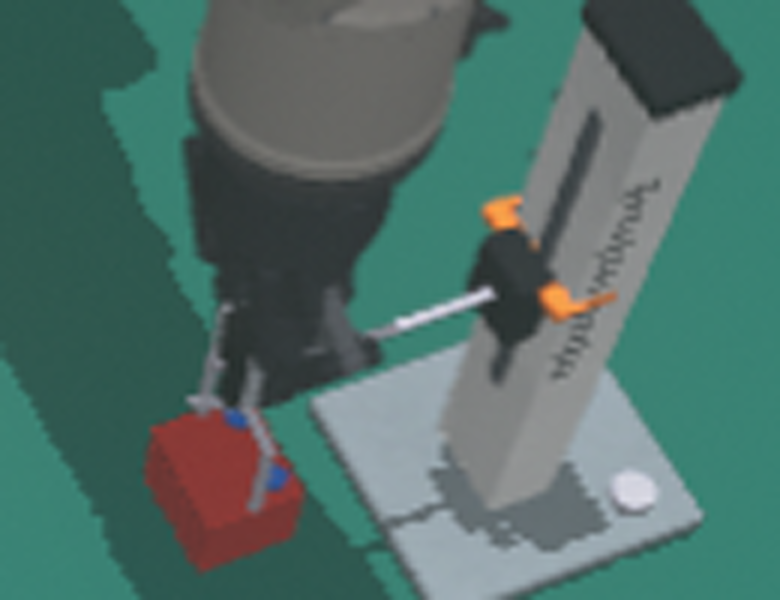

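The module is undisturbed with the fingers astride the tab. Closing gently.

Emit:
jog_arm(
  moves=[
    {"gripper":0.21,"xyz":[0,0,0],"yaw":0},
    {"gripper":0.18,"xyz":[0,0,0],"yaw":0},
    {"gripper":0.15,"xyz":[0,0,0],"yaw":0},
    {"gripper":0.13,"xyz":[0,0,0],"yaw":0},
    {"gripper":0.11,"xyz":[0,0,0],"yaw":0},
    {"gripper":0.09,"xyz":[0,0,0],"yaw":0},
    {"gripper":0.07,"xyz":[0,0,0],"yaw":0},
    {"gripper":0.04,"xyz":[0,0,0],"yaw":0},
  ],
  force=20,
)

```text
clock: 28.75
ee_pos: [0.5703, 0.1779, 0.1917]
ee_rot: [[-0.087, 0.996, 0.003], [0.996, 0.087, 0.001], [0.001, 0.003, -1.0]]
ft_force: [-0.9, 0.1, 0.3]
finger_gap: 0.0101
```

Emit:
jog_arm(
  moves=[
    {"gripper":0,"xyz":[0,0,0],"yaw":0},
    {"gripper":0,"xyz":[0,0,0],"yaw":0},
    {"gripper":0,"xyz":[0,0,0],"yaw":0},
  ],
  force=50,
)

```text
clock: 29.05
ee_pos: [0.5703, 0.1779, 0.1918]
ee_rot: [[-0.087, 0.996, 0.003], [0.996, 0.087, 0.001], [0.001, 0.003, -1.0]]
ft_force: [-0.7, -0.5, 0.1]
finger_gap: 0.0093
```

```bash
python3 avg.py 6
```

```text
F [-0.616  0.173 -0.163] sd [0.66 0.54 0.27] T [0.021 0.148 0.004] pos [0.5703 0.1779 0.1917] 29.3
```

Emit:
jog_arm(
  moves=[
    {"gripper":0,"xyz":[0,0,-0.001],"yaw":0},
    {"gripper":0,"xyz":[0,0,-0.003],"yaw":0},
    {"gripper":0,"xyz":[0,0,-0.006],"yaw":0},
    {"gripper":0,"xyz":[0,0,-0.009],"yaw":0},
    {"gripper":0,"xyz":[0,0,-0.012],"yaw":0},
    {"gripper":0,"xyz":[0,0,-0.015],"yaw":0},
    {"gripper":0,"xyz":[0,0,-0.018],"yaw":0},
    {"gripper":0,"xyz":[0,0,-0.02],"yaw":0},
  ],
)

```text
clock: 30.15
ee_pos: [0.5703, 0.1779, 0.212]
ee_rot: [[-0.087, 0.996, 0.003], [0.996, 0.087, 0.001], [0.001, 0.003, -1.0]]
ft_force: [-0.2, 0.3, -1.3]
finger_gap: 0.0095
```

Emit:
jog_arm(
  moves=[
    {"gripper":0,"xyz":[0,0,-0.002],"yaw":0},
    {"gripper":0,"xyz":[0,0,-0.005],"yaw":0},
    {"gripper":0,"xyz":[0,0,-0.008],"yaw":0},
    {"gripper":0,"xyz":[0,0,-0.011],"yaw":0},
    {"gripper":0,"xyz":[0,0,-0.014],"yaw":0},
    {"gripper":0,"xyz":[0,0,-0.017],"yaw":0},
    {"gripper":0,"xyz":[0,0,-0.02],"yaw":0},
    {"gripper":0,"xyz":[0,0,-0.022],"yaw":0},
  ],
)

```text
clock: 30.95
ee_pos: [0.5702, 0.1779, 0.2343]
ee_rot: [[-0.087, 0.996, 0.003], [0.996, 0.087, 0.001], [0.001, 0.003, -1.0]]
ft_force: [0.2, 0.8, -1.8]
finger_gap: 0.0093
```

Emit:
jog_arm(
  moves=[
    {"gripper":0,"xyz":[0,0,-0.002],"yaw":0},
    {"gripper":0,"xyz":[0,0,-0.005],"yaw":0},
    {"gripper":0,"xyz":[0,0,-0.008],"yaw":0},
    {"gripper":0,"xyz":[0,0,-0.011],"yaw":0},
    {"gripper":0,"xyz":[0,0,-0.014],"yaw":0},
    {"gripper":0,"xyz":[0,0,-0.017],"yaw":0},
    {"gripper":0,"xyz":[0,0,-0.02],"yaw":0},
    {"gripper":0,"xyz":[0,0,-0.022],"yaw":0},
  ],
)

```text
clock: 31.75
ee_pos: [0.5701, 0.1779, 0.2566]
ee_rot: [[-0.087, 0.996, 0.003], [0.996, 0.087, 0.001], [0.001, 0.003, -1.0]]
ft_force: [0.5, -0.6, -4.0]
finger_gap: 0.009
```

Emit:
jog_arm(
  moves=[
    {"gripper":0,"xyz":[0,0,-0.002],"yaw":0},
    {"gripper":0,"xyz":[0,0,-0.004],"yaw":0},
    {"gripper":0,"xyz":[0,0,-0.006],"yaw":0},
    {"gripper":0,"xyz":[0,0,-0.008],"yaw":0},
    {"gripper":0,"xyz":[0,0,-0.01],"yaw":0},
    {"gripper":0,"xyz":[0,0,-0.012],"yaw":0},
    {"gripper":0,"xyz":[0,0,-0.014],"yaw":0},
    {"gripper":0,"xyz":[0,0,-0.016],"yaw":0},
  ],
)

```text
clock: 32.55
ee_pos: [0.5701, 0.1778, 0.2727]
ee_rot: [[-0.087, 0.996, 0.003], [0.996, 0.087, 0.001], [0.001, 0.003, -1.0]]
ft_force: [0.3, -0.3, -3.6]
finger_gap: 0.0092
```

```bash
python3 avg.py 2
```

```text
F [ 0.177  0.009 -3.141] sd [0.12 0.27 0.47] T [-0.004 -0.025 -0.016] pos [0.5701 0.1778 0.2729] 32.6
```

Emit:
jog_arm(
  moves=[
    {"gripper":0,"xyz":[0,0,-0.003],"yaw":0},
    {"gripper":0,"xyz":[0,0,-0.007],"yaw":0},
    {"gripper":0,"xyz":[0,0,-0.013],"yaw":0},
    {"gripper":0,"xyz":[0,0,-0.019],"yaw":0},
    {"gripper":0,"xyz":[0,0,-0.025],"yaw":0},
    {"gripper":0,"xyz":[0,0,-0.028],"yaw":0},
    {"gripper":0,"xyz":[0,0,-0.029],"yaw":0},
  ],
)

```text
clock: 33.35
ee_pos: [0.5702, 0.1778, 0.3024]
ee_rot: [[-0.087, 0.996, 0.004], [0.996, 0.087, 0.002], [0.002, 0.004, -1.0]]
ft_force: [0.3, -0.4, -4.9]
finger_gap: 0.0088
```

```bash
python3 - <<'E'
import h,station,cv2,numpy as np
from station import observe
y,x=90,345
c=h.snap(station,"scene","pics/scene10.png")
cv2.imwrite("pics/scene10c.png",cv2.resize(c["image"][y:y+100,x:x+130,::-1],None,fx=6,fy=6,interpolation=cv2.INTER_CUBIC))
o=observe();h.rel(o,(.5702,.178,.302),5)
E
```

```text
pos [0.5702 0.1778 0.3022] ytool 4.99 clock 33.4 shift [0.0002 0.     0.0002] yaw -0.007622541598962584 q7 -7.66799247852325 gap 0.00920196164887918 F [ 0.44  0.8  -3.69]
```

View pics/scene10c.png

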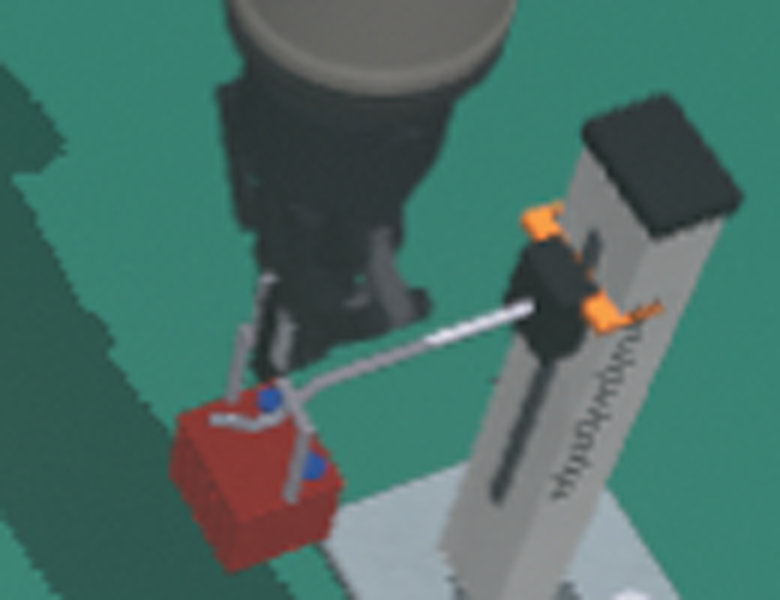

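Bail is clear of the seat, wire still through the window, carriage at the top. Backing straight out along −x.

Emit:
jog_arm(
  moves=[
    {"gripper":0,"xyz":[-0.005,0,0],"yaw":0},
    {"gripper":0,"xyz":[-0.015,0,0],"yaw":0},
    {"gripper":0,"xyz":[-0.03,0,0],"yaw":0},
    {"gripper":0,"xyz":[-0.047,0,0],"yaw":0},
    {"gripper":0,"xyz":[-0.065,0,0],"yaw":0},
    {"gripper":0,"xyz":[-0.085,0,0],"yaw":0},
    {"gripper":0,"xyz":[-0.11,-0.003,0],"yaw":0},
    {"gripper":0,"xyz":[-0.14,-0.01,0],"yaw":0},
  ],
)

```text
clock: 34.2
ee_pos: [0.5724, 0.0355, 0.3019]
ee_rot: [[-0.087, 0.996, 0.004], [0.996, 0.087, 0.002], [0.001, 0.004, -1.0]]
ft_force: [0.1, -1.1, -3.6]
finger_gap: 0.0094
```

```bash
python3 - <<'E'
import h,station,cv2,numpy as np
from station import observe
o=observe();h.rel(o,(.558,-.063,.30),-3.5+7)
E
```

```text
pos [0.5724 0.0355 0.3019] ytool 4.99 clock 34.2 shift [-0.0969 -0.0229  0.0017] yaw 1.485310240889575 q7 5.499263725523315 gap 0.009405213519537041 F [ 0.09 -1.05 -3.64]
```

Align to the tray too (yaw ~+8.5, tray long axis at −3.5°).

Emit:
jog_arm(
  moves=[
    {"gripper":0,"xyz":[-0.025,-0.006,0.005],"yaw":2},
    {"gripper":0,"xyz":[-0.05,-0.012,0.02],"yaw":4},
    {"gripper":0,"xyz":[-0.075,-0.018,0.045],"yaw":6},
    {"gripper":0,"xyz":[-0.09,-0.022,0.075],"yaw":8},
    {"gripper":0,"xyz":[-0.097,-0.023,0.105],"yaw":8.5},
    {"gripper":0,"xyz":[-0.097,-0.023,0.125],"yaw":8.5},
    {"gripper":0,"xyz":[-0.097,-0.023,0.135],"yaw":8.5},
    {"gripper":0,"xyz":[-0.097,-0.023,0.135],"yaw":8.5},
  ],
)

```text
clock: 35.0
ee_pos: [0.5576, -0.0636, 0.1657]
ee_rot: [[0.063, 0.998, 0.002], [0.998, -0.063, 0.001], [0.001, 0.002, -1.0]]
ft_force: [-0.1, -0.3, -3.5]
finger_gap: 0.0093
```

```bash
python3 - <<'E'
import h,station,cv2,numpy as np
from station import observe
y,x=140,240
c=h.snap(station,"scene","pics/scene11.png")
cv2.imwrite("pics/scene11c.png",cv2.resize(c["image"][y:y+130,x:x+130,::-1],None,fx=4.6,fy=4.6,interpolation=cv2.INTER_CUBIC))
o=observe();h.rel(o,(.558,-.063,.1235),-3.5)
E
```

```text
pos [ 0.5583 -0.0635  0.1668] ytool -3.58 clock 35.05 shift [ 0.0004 -0.0005  0.0433] yaw -0.0785277190575897 q7 14.81771119423624 gap 0.009148037209155219 F [-0.28 -0.59 -2.99]
```

View pics/scene11c.png

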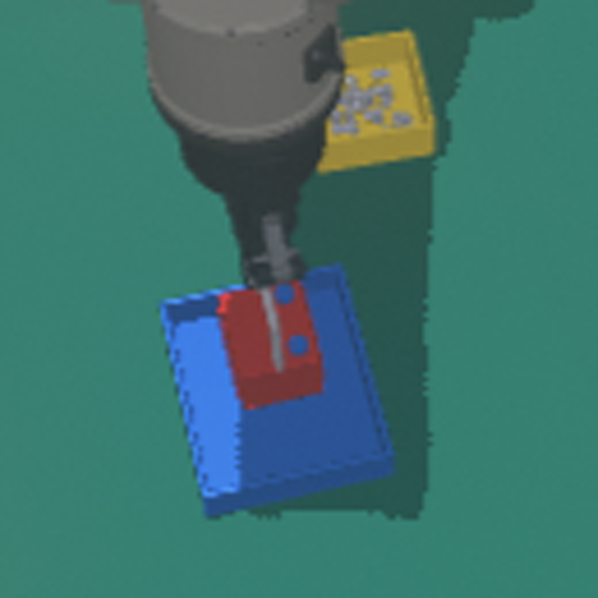

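The module hovers over the middle of the tray, aligned with it. Lowering gently.

Emit:
jog_arm(
  moves=[
    {"gripper":0,"xyz":[0,0,0.006],"yaw":0},
    {"gripper":0,"xyz":[0,0,0.014],"yaw":0},
    {"gripper":0,"xyz":[0,0,0.022],"yaw":0},
    {"gripper":0,"xyz":[0,0,0.029],"yaw":0},
    {"gripper":0,"xyz":[0,0,0.034],"yaw":0},
    {"gripper":0,"xyz":[0,0,0.037],"yaw":0},
    {"gripper":0,"xyz":[0,0,0.039],"yaw":0},
    {"gripper":0,"xyz":[0,0,0.04],"yaw":0},
  ],
)

```text
clock: 35.85
ee_pos: [0.5585, -0.0635, 0.1267]
ee_rot: [[0.063, 0.998, 0.003], [0.998, -0.063, 0.001], [0.001, 0.003, -1.0]]
ft_force: [-0.4, 0.4, -4.1]
finger_gap: 0.0092
```

Emit:
jog_arm(
  moves=[
    {"gripper":0,"xyz":[0,0,0.001],"yaw":0},
    {"gripper":0,"xyz":[0,0,0.0015],"yaw":0},
    {"gripper":0,"xyz":[0,0,0.002],"yaw":0},
    {"gripper":0,"xyz":[0,0,0.002],"yaw":0},
  ],
)

```text
clock: 36.25
ee_pos: [0.5585, -0.0635, 0.1247]
ee_rot: [[0.062, 0.998, 0.003], [0.998, -0.062, 0.001], [0.002, 0.003, -1.0]]
ft_force: [0.9, 0.8, -3.4]
finger_gap: 0.009
```

Emit:
jog_arm(
  moves=[
    {"gripper":0,"xyz":[0,0,0.0005],"yaw":0},
    {"gripper":0,"xyz":[0,0,0.001],"yaw":0},
    {"gripper":0,"xyz":[0,0,0.0015],"yaw":0},
  ],
)

```text
clock: 36.55
ee_pos: [0.5585, -0.0635, 0.1232]
ee_rot: [[0.063, 0.998, 0.003], [0.998, -0.063, 0.001], [0.002, 0.003, -1.0]]
ft_force: [0.4, 0.6, -1.7]
finger_gap: 0.0091
```

```bash
python3 avg.py 3
```

```text
F [-0.079  0.383 -2.71 ] sd [0.88 0.4  0.91] T [ 0.016  0.013 -0.028] pos [ 0.5586 -0.0635  0.1232] 36.65
```

Contact is starting, so a bit more.

Emit:
jog_arm(
  moves=[
    {"gripper":0,"xyz":[0,0,0.0005],"yaw":0},
    {"gripper":0,"xyz":[0,0,0.001],"yaw":0},
    {"gripper":0,"xyz":[0,0,0.001],"yaw":0},
  ],
)

```text
clock: 37.0
ee_pos: [0.5591, -0.0634, 0.1231]
ee_rot: [[0.062, 0.998, 0.004], [0.998, -0.062, 0.002], [0.002, 0.004, -1.0]]
ft_force: [-2.7, 2.3, 12.6]
finger_gap: 0.0091
```

```bash
python3 avg.py 4
```

```text
F [-3.145  1.93  12.882] sd [0.56 0.4  0.29] T [0.314 1.076 0.006] pos [ 0.5591 -0.0634  0.1231] 37.15
```

Emit:
jog_arm(
  moves=[
    {"gripper":0,"xyz":[0,0,-0.0003],"yaw":0},
    {"gripper":0,"xyz":[0,0,-0.0003],"yaw":0},
  ],
)

```text
clock: 37.4
ee_pos: [0.5591, -0.0634, 0.1234]
ee_rot: [[0.062, 0.998, 0.005], [0.998, -0.062, 0.002], [0.002, 0.005, -1.0]]
ft_force: [-1.0, 0.2, -4.2]
finger_gap: 0.0094
```

```bash
python3 avg.py 3
```

```text
F [-0.068  0.357 -3.843] sd [0.63 0.44 0.65] T [ 0.016 -0.039  0.006] pos [ 0.559  -0.0634  0.1233] 37.5
```

Emit:
jog_arm(
  moves=[
    {"gripper":0,"xyz":[0,0,0.0003],"yaw":0},
    {"gripper":0,"xyz":[0,0,0.0003],"yaw":0},
  ],
  force=20,
)

```text
clock: 37.75
ee_pos: [0.5593, -0.0633, 0.1232]
ee_rot: [[0.062, 0.998, 0.005], [0.998, -0.062, 0.002], [0.002, 0.005, -1.0]]
ft_force: [0.3, 0.7, 3.1]
finger_gap: 0.0094
```

Emit:
jog_arm(
  moves=[
    {"gripper":0.09,"xyz":[0,0,0],"yaw":0},
    {"gripper":0.12,"xyz":[0,0,0],"yaw":0},
    {"gripper":0.16,"xyz":[0,0,0],"yaw":0},
    {"gripper":0.25,"xyz":[0,0,0],"yaw":0},
    {"gripper":0.4,"xyz":[0,0,0],"yaw":0},
    {"gripper":0.5,"xyz":[0,0,0],"yaw":0},
    {"gripper":0.5,"xyz":[0,0,0],"yaw":0},
  ],
)

```text
clock: 38.45
ee_pos: [0.5593, -0.0634, 0.1232]
ee_rot: [[0.062, 0.998, 0.005], [0.998, -0.062, 0.002], [0.002, 0.005, -1.0]]
ft_force: [0.8, 0.4, 0.2]
finger_gap: 0.0428
```

Emit:
jog_arm(
  moves=[
    {"gripper":0.5,"xyz":[0,0,-0.01],"yaw":0},
    {"gripper":0.5,"xyz":[0,0,-0.03],"yaw":0},
    {"gripper":0.5,"xyz":[0,0,-0.06],"yaw":0},
    {"gripper":0.5,"xyz":[0,0,-0.1],"yaw":0},
    {"gripper":0.5,"xyz":[-0.03,0,-0.14],"yaw":0},
    {"gripper":0.5,"xyz":[-0.08,0,-0.16],"yaw":0},
    {"gripper":0.5,"xyz":[-0.13,0,-0.16],"yaw":0},
    {"gripper":0.5,"xyz":[-0.18,0,-0.16],"yaw":0},
  ],
)

```text
clock: 39.25
ee_pos: [0.5476, -0.2413, 0.2846]
ee_rot: [[0.061, 0.998, 0.007], [0.998, -0.061, 0.002], [0.003, 0.007, -1.0]]
ft_force: [1.3, 0.5, -1.6]
finger_gap: 0.0427
```

```bash
python3 - <<'E'
import h,station
for n in("scene","top"): h.snap(station,n,f"pics/{n}12.png")
E
```

```text
(no output)
```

View pics/scene12.png

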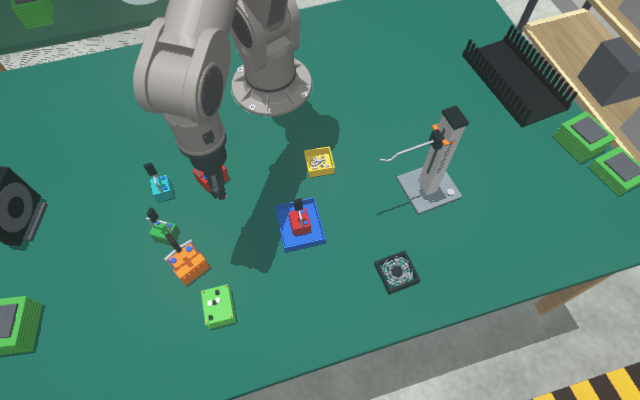

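View pics/top12.png

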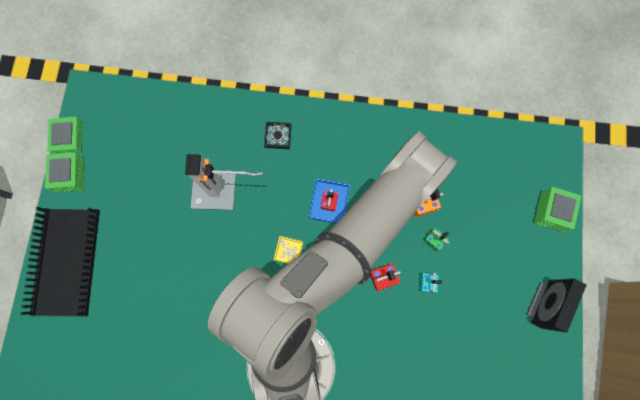

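The module stands upright in the middle of the tray (scene (301,220), top (330,199)). The hook is back at its original pixels (tip (383,160)), and the boards, bin and fan are in place. I'll stop the arm and hand in.

Emit:
jog_arm(
  moves=[
    {"gripper":0.5,"xyz":[0,0,0],"yaw":0},
    {"gripper":0.5,"xyz":[0,0,0],"yaw":0},
    {"gripper":0.5,"xyz":[0,0,0],"yaw":0},
  ],
)

```text
clock: 39.65
ee_pos: [0.5454, -0.2464, 0.2845]
ee_rot: [[0.07, 0.998, 0.006], [0.998, -0.07, -0.001], [-0.0, 0.006, -1.0]]
ft_force: [0.2, 1.4, -1.5]
finger_gap: 0.0431
```

```bash
python3 - <<'E'
import station
o=station.observe();print(o["clock"],o["ee_pos"],abs(o["qd"]).max())
print(station.job_done())
E
```

```text
39.65 [ 0.54536802 -0.24635606  0.28447268] 0.4581043814459857
the job is handed in; nothing more can be done
None
```

I hung the small red module (about 4.1 N) on the scale hook and let go with only about 0.15 N vertical and 0.3 N sideways left on the gripper. It hung free for about 4 s and was at rest, its block centroid steady within 0.05 px. I then lifted it off slowly and set it upright in the middle of the blue tray. I handed in at 39.65 s, with the gripper clear of everything.

- **Final check:** in the last pictures the scale arm is back at the top, the module stands upright in the tray, and the board stack, screw bin and fan look unmoved.
- **First hang attempt:** the bail was about 3 mm off the dip, which put roughly 5 N sideways and an estimated 6 N in total on the hook (limit 10 N). I lifted off, recentred and lowered again.
- **Side-force readings:** the forces across the hook arm during that first attempt did not fit my simple model of the contact.
- **Setting down:** the press on the tray floor reached about 13 N for a moment before I eased off and released.
- **Not measured directly:** scale arm speed. I moved the arm at 30 mm/s or slower while the hook carried load, except for one rise at about 40 mm/s.

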